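# Put up the bracket shelf and stack the totes on it

## Robot

A 7-joint arm with a two-finger parallel gripper is mounted at the origin on a cart in front of the work surface, level with it; the furniture and walls round the work are solid. World frame = base frame: x ahead of the robot, y to its left, z up, the work surface at z = 0. Lengths are in m, angles in rad, forces in N, time in s.
With the tool pointing down it reaches from about 0.4 to 0.85 m from the base axis. Payload 10.4 kg.
Tool frame: the origin (TCP) lies at the centre of the arm's flange, where the gripper is bolted on; the fingertips stand 182 mm ahead of it and the grasp point (between the pads) lies r.grasp_offset ahead of it (r.grasp_offset is the distance from the TCP to the grasp point, in m); z points along the fingers, y is the line along which they close (so a half turn about z gives the same grasp; the last joint's range is limited). The gripper opens to 87 mm and grips with 3 to 60 N. Pads are 19 mm wide; open, the fingers measure 117 mm over their backs; the gripper's body (75 mm by 190 mm) begins 51 mm behind the grasp point.
Start: joints at [1.302, 0.332, -0.065, 1.46, 0.022, 1.35, -0.088], TCP at [0.152, -0.606, 0.405] pointing down, gripper open.
Joint ranges: [-2.6, 2.6], [-0.5, 2.12], [-1.47, 1.34], [0.16, 2.42], [-1.27, 4.41], [0.06, 2.06], [-2.6, 2.6]. Speed limits (rad/s): [2.22, 2.22, 2.79, 2.79, 3.14, 3.14, 3.14].

## Interface

Orientations are given as a unit quaternion [x, y, z, w].
In Python, from bench import status, vision, job, spotter, r gives the robot as it stands. The module is installed in compiled form; this text tells all that it offers.
- The arm moves only by the tool play_rows, never from a script. Its argument "series" is a list of rows, each a list of 6 numbers: the shift along the tool's x, y, z each as a share of 150 mm, from -1 to 1, then the turn, a rotation vector about the tool's x, y, z each as a share of 30 degrees, from -1 to 1. In form: [[x, y, z, ax, ay, az], ...]. A call has 1 to 5 rows; each row is the pose to reach, as a shift and turn from the pose commanded when the call began, along the tool's axes at that moment; what a row does not reach only later rows make up. A row lasts 1/10 s, in which the tool goes at most 50 mm and 8.59 degrees, less where a joint would pass 70% of its speed; a pose out of reach is approached as far as the arm can. A call with a number of a shift or a turn outside -1 to 1 is refused whole. A call with a gripper value outside its range is refused whole. "fingers" is the opening, from -1 (shut) to 1 (fully open), set as the call begins (left out, the last holds). The fingers move at their own pace and stop on an object; "squeeze" is the grip in N (left out, the last holds). Time passes only in rows, so rows that repeat a pose let the fingers close. It gives the time, the measured TCP pose, the force, the opening and the grip force at its end, in the units of the state.
- status.read_state(): the state, without advancing time (a new reading comes with each control period).
- vision.camera(name): name is "scene" or "top" or "wrist"; returns the picture (420x560x3 uint8, blue, green, red); there is no depth.
- vision.calibration(name): a dict with "fx", "fy", "cx", "cy" (pixels), "rvec" (rotation vector, rad) and "tvec" (3), from world to camera coordinates, as OpenCV has them; the wrist camera has in their place "T_tool_cam" (4x4, takes a point from camera to tool coordinates, whose origin is the TCP and whose axes are the flange's). Camera axes: x right, y down, z forward; pixel columns grow to the right and rows downward; lengths in m; the calibration is good to about 2 mm. A picture is of the moment at which its call begins: read the wrist's pose just before it. calibration takes no time and is no camera call.
- job.close_job(): hands the job in; it is judged then, once.
Trained networks look in the newest picture that a camera, given by its name, has taken for a name from the list of things; names that differ only in an ending like _2 or _b are one class to them, and where a whole thing is asked for, a point or a joint stands for the part that bears it (a point fixed in the world has none). Each returns a list of dicts, best first, with "conf" (0 to 1); they miss things now and then, are a little off and sometimes report something else, mostly with a low value. They report only what shows in the picture. A call takes as long as a camera call.
- spotter.boxes_of(camera, name): "point" ([x, y, z] in m, in world coordinates, good to about 4 mm: the middle of the surface that is visible of it).
- spotter.regions_of(camera, name): "pixels" (420x560 bool, what is visible of it).
The state is a dict: "time": time; "joint_positions": joint angles; "joint_vel": joint speeds; "joint_torque": joint torques, N m; "ee_pos": TCP position; "eef_rot": TCP orientation; "ft_force": force on the tool from outside, world axes, zero at the start; "torque": the same for the moment, N m; "width": finger opening in m; "grip_force": force on a finger pad.
Only numpy, scipy, OpenCV 4.12 (cv2) and the standard library are available. Lean on these libraries where they do the work, as an engineer would, in place of code of your own. Each camera call takes 0.05 s, during which the arm holds its last target. There are 200 camera calls.

## Task

Put up the little shelf: hook a bracket into each of the two slotted uprights and press both down until they lock. Only then put all the loose totes on the brackets in one straight stack, lying lengthwise across both brackets, each turned end for end to the one below so that it stands on its rim instead of nesting into it. Leave the spray can, the filler tub and the wood block where they are.

Things in the scene. Friction and masses are not known exactly. Their poses are not given: they have to be found in the camera images.
- slot_rack: White fixed rack: two upright channels 42 mm wide, 170 mm tall, on a base plate 8 mm thick reaching 70 mm out in front. Origin on the work surface midway between the uprights' front faces; x points backwards, from the front faces (x = 0) away from the robot, y to the left upright. Upright middles at y +40, -40 mm; wall 4 mm. In each two slots 20 mm wide, z 80 to 112 and z 130 to 162 mm.
- left_seat (a point): Where a bracket's origin lies when locked in the left (+y) upright: rack x -71, y +40, z 60 mm; axes as the rack's and a locked bracket's. A sprung catch behind the upper slot stops a hooked bracket some 5 to 9 mm above this height; it stays there when let go. Pressing with 6 to 12 N on top of the heel snaps it down to the seat; its arm then sags up to 3 mm (far out on the arm it may jam).
- right_seat (a point): The same for the right (-y) upright: rack x -71, y -40, z 60 mm. To hook a bracket: hold it 21 mm (18 to 24) above the seat height, push both hooks straight in along +x through the slots until its back face is flat on the upright, lower it to the catch, then press.
- stack_place (a point): Where the origin of the lowest tote belongs: on the arms' tops, midway between the two locked brackets; rack x -84, y 0, z 88 mm. Axes as the rack's; a stacked tote's x is along rack x, either way.
- bracket_a: Steel bracket, 0.2 kg, on its flat underside. Arm 142 mm long (x), 30 wide (y), 28 high; origin under the arm's middle. At +x a heel block (x 47 to 71) rises to z 78 mm; its back face x = 71 goes against the upright. Behind it two hooks, 13 mm wide, 11 mm out: tongues at z 20 to 28 and 70 to 78 mm, a lip hanging 18 mm below each. At -x a stop (last 8 mm) up to z 39 mm.
- bracket_b: The other bracket, the same in every way; either bracket fits either upright.
- bracket_a_heel (a point): bracket_a's lower back edge: bracket x 71, y 0, z 0 mm. At the rack's height 60 mm when locked, 64 to 69 mm while still on the catch.
- bracket_b_heel (a point): The same point of bracket_b.
- tote_a: Grey plastic stack-nest tote, 0.15 kg, open on top: rim 138 mm long (y), 104 wide (x), 58 high; below z 30 mm only 116 by 82, underside flat, floor 5 thick. Origin under its middle. Grip it by the rib 10 mm thick along x through its middle (y = 0, x -38 to 38 mm), top z 34 mm. +y end: one rim notch, one lug below it; -y end: two notches, two lugs. White card on its -x side.
- tote_b: A tote the same as tote_a. Three or four totes are there. Set on a tote turned by a half turn (yaw differs by pi), a tote stands 50 mm higher than that one, its underside 8 mm inside the rim with 5 mm play all round. Set the same way round, its lugs drop through the notches and it nests, only 34 mm higher.
- tote_c: A tote the same as tote_a; may be absent.
- tote_d: A tote the same as tote_a; may be absent.
- spray_can: Bystander: black spray can, 67 mm across, 196 mm tall, origin under its middle.
- tub: Bystander: white round filler tub, 66 mm across, 41 mm tall, origin under its middle.
- block: Bystander: pine offcut lying flat, 44 by 85 mm, 38 mm high, origin under its middle.

How it is judged:
By the outcome, as a careful person would: the job done as asked, in the order asked, and still so for the second after the job is handed in, with the robot touching nothing.
Of tote_a, tote_b, tote_c, tote_d only 3 to 4 are there at a start; the rules pass over those that are not, and their reading is None.
At some moment in a run one of bracket_a, bracket_b may be knocked a few centimetres aside while the robot is not near it.
Once in a run the grip may slacken for a moment while it holds something.
It also fails if it takes over 210 s, if anything falls off the work surface, if the arm or the gripper's body presses on something with over 40 N, if the wrist force passes 120 N, or if a joint passes its speed limit or range.

## Working session

There is one attempt and no reset: what is moved stays moved. The work goes in short steps, Python scripts to look and compute and a tool call to move; the robot and the scene stay as the last step left them, time stands still between calls to the robot, and variables do not carry over. Pictures are saved under pics/ and viewed, at most 14 in all, crops included, and the job is handed in when it is done.

Besides the shell and the picture viewer there is one more tool, called after "Request:" as a command line: name --pt "numbers of a row" for each row, then --argument value for the rest. play_rows: Moves the arm, as the interface text tells. Shift numbers are shares of 150 mm and turn numbers shares of 30 degrees, none past 1 either way. Its arguments: {"type":"object","properties":{"series":{"type":"array","items":{"type":"array","items":{"type":"number"}}},"fingers":{"type":"number"},"squeeze":{"type":"number"}},"required":["series"]}

```bash
ls; mkdir -p pics
cat > h.py <<'E'
import numpy as np, cv2
from scipy.spatial.transform import Rotation as R
from bench import status, vision, job, spotter, r
E
python3 - <<'E'
from h import *
s=status.read_state(); print(s, r.grasp_offset)
for c in("scene","top","wrist"):
    im=vision.camera(c); cv2.imwrite(f"pics/{c}0.png",im); k=vision.calibration(c); print(c,k)
for c in("scene","top"):
    for n in("slot_rack","bracket_a","bracket_a_heel","tote_a","spray_can","tub","block","left_seat"):
        try: print(c,n,[(np.round(d["point"],3).tolist(),round(d["conf"],2)) for d in spotter.boxes_of(c,n)])
        except Exception as e: print(c,n,e)
print(status.read_state()["time"])
E
```

```text
pics
{'time': 0.0, 'joint_positions': array([ 1.30241265,  0.33286273, -0.06468894,  1.46096324,  0.02158366,
        1.34989216, -0.08852961]), 'joint_vel': array([ 2.00546567e-04, -5.81587936e-05,  5.27740895e-04,  1.14431463e-04,
       -6.28885365e-04, -7.30160559e-04, -1.08355628e-03]), 'joint_torque': array([ 2.82817609e-04, -6.23255610e+01,  2.50780920e-02, -3.89893305e+01,
       -6.13456196e-02,  3.97852168e-02,  1.19030706e-04]), 'ee_pos': array([ 0.15204236, -0.60608508,  0.40394896]), 'eef_rot': array([ 9.92459404e-01,  1.22571694e-01, -1.14907926e-04, -7.06094618e-04]), 'ft_force': array([0.33297163, 0.42476702, 0.24035865]), 'torque': array([0.06568828, 0.01038795, 0.06341821]), 'grip_force': 0.0, 'width': 0.0869137007424695} 0.1635
scene {'fx': 466.4497212803862, 'fy': 466.4497212803862, 'cx': 285.29798327450754, 'cy': 203.45655273191977, 'rvec': array([ 1.01349251, -2.20666386,  1.22156802]), 'tvec': array([0.41060915, 0.26879932, 1.19396939])}
top {'fx': 546.160342253821, 'fy': 546.160342253821, 'cx': 277.1016785273832, 'cy': 207.08198603962595, 'rvec': array([ 1.397
[... 1001 characters left out ...]
027], 0.32)]
scene tub [([0.559, 0.445, 0.036], 0.79)]
scene block [([0.329, 0.134, 0.033], 0.73), ([0.558, 0.442, 0.039], 0.34)]
scene left_seat [([0.683, -0.094, 0.058], 0.64)]
top slot_rack [([0.674, -0.099, 0.035], 0.79), ([0.328, 0.125, 0.035], 0.35)]
top bracket_a [([0.454, -0.162, 0.026], 0.74), ([0.455, 0.02, 0.025], 0.68)]
top bracket_a_heel [([0.456, 0.016, 0.025], 0.92)]
top tote_a [([0.624, -0.248, 0.034], 0.79), ([0.434, 0.293, 0.036], 0.65), ([0.622, 0.246, 0.032], 0.58), ([0.403, -0.272, 0.02], 0.49)]
top spray_can [([0.724, 0.128, 0.125], 0.87)]
top tub [([0.558, 0.443, 0.039], 0.92)]
top block [([0.33, 0.123, 0.032], 0.93)]
top left_seat [([0.674, -0.096, 0.035], 0.95)]
0.95
```

View pics/scene0.png

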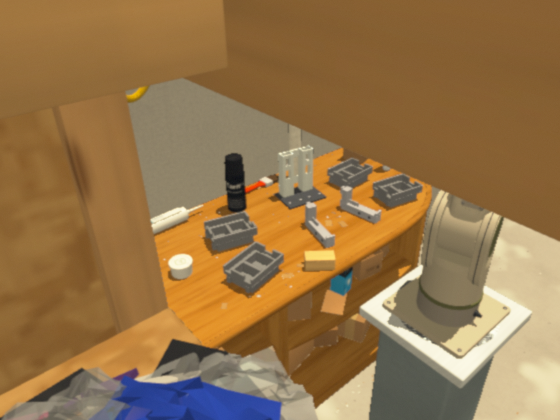

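View pics/top0.png

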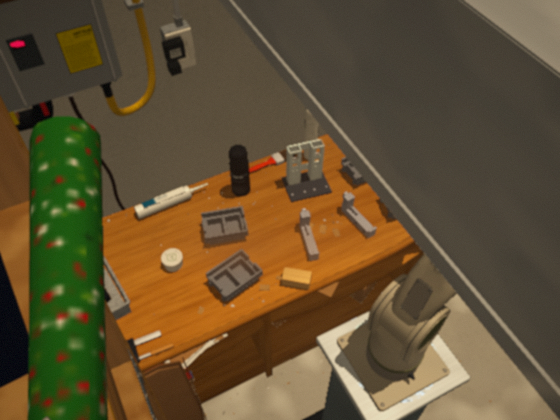

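The scene shows four totes, two to the left and two to the right of centre. The brackets are at scene px (320,225) and (360,205), heels toward the rack at (297,180). The can, tub and block stand clear. First I'll square the tool up and bring the wrist camera over the work.

Request:
play_rows --pt "0.33 -0.24 0 0 0 0.235" --pt "0.66 -0.48 0 0 0 0.469" --pt "0.98 -0.71 0 0 0 0.469" --pt "0.98 -0.71 0 0 0 0.469" --fingers 1

```text
time: 1.35
ee_pos: [0.2713, -0.4642, 0.4051]
eef_rot: [1.0, 0.002, 0.0, -0.0]
ft_force: [0.5, -0.3, 0.0]
width: 0.0868
grip_force: 0.0
```

Request:
play_rows --pt "0.3 -0.3 0 0 0 0" --pt "0.6 -0.6 0 0 0 0" --pt "0.93 -0.9 0 0 0 0" --pt "0.93 -0.9 0 0 0 0"

```text
time: 1.75
ee_pos: [0.4097, -0.3299, 0.4052]
eef_rot: [1.0, 0.001, 0.0, 0.0]
ft_force: [0.6, -0.8, 0.3]
width: 0.0869
grip_force: 0.0
```

```bash
cat >> h.py <<'E'
def look(tag, names=("tote_a","bracket_a","bracket_a_heel","slot_rack")):
    s=status.read_state(); im=vision.camera("wrist"); cv2.imwrite(f"pics/{tag}.png",im)
    np.savez(f"pics/{tag}.npz",p=s["ee_pos"],q=s["eef_rot"],im=im)
    for n in names: print(n,[(np.round(d["point"],3).tolist(),round(d["conf"],2)) for d in spotter.boxes_of("wrist",n)])
    print(s["time"],np.round(s["ee_pos"],4),np.round(s["eef_rot"],4))
K=vision.calibration("wrist")
def cam(tag):
    d=np.load(f"pics/{tag}.npz"); T=np.eye(4); T[:3,:3]=R.from_quat(d["q"]).as_matrix(); T[:3,3]=d["p"]
    return T@K["T_tool_cam"]
def proj(tag,P):
    M=np.linalg.inv(cam(tag)); p=np.atleast_2d(P)@M[:3,:3].T+M[:3,3]
    return np.c_[K["fx"]*p[:,0]/p[:,2]+K["cx"],K["fy"]*p[:,1]/p[:,2]+K["cy"]]
def atz(tag,uv,z):
    M=cam(tag); uv=np.atleast_2d(uv).astype(float)
    d=np.c_[(uv[:,0]-K["cx"])/K["fx"],(uv[:,1]-K["cy"])/K["fy"],np.ones(len(uv))]@M[:3,:3].T
    return M[:3,3]+d*((z-M[2,3])/d[:,2])[:,None]
E
python3 -c "
from h import *
look('w1')"
```

```text
tote_a [([0.577, -0.308, 0.051], 0.73), ([0.428, -0.344, 0.033], 0.72)]
bracket_a [([0.598, -0.15, 0.007], 0.71), ([0.468, -0.173, 0.023], 0.64), ([0.578, -0.306, 0.05], 0.2)]
bracket_a_heel []
slot_rack [([0.594, -0.152, 0.008], 0.49)]
1.75 [ 0.4097 -0.3299  0.4052] [1.e+00 6.e-04 4.e-04 3.e-04]
```

Request:
play_rows --pt "0 -0.33 0 0 0 0" --pt "0 -0.66 0 0 0 0" --pt "0 -1 0 0 0 0"

```text
time: 2.3
ee_pos: [0.4071, -0.1831, 0.4047]
eef_rot: [1.0, -0.002, 0.0, 0.0]
ft_force: [0.7, 0.7, -0.3]
width: 0.0869
grip_force: 0.0
```

Request:
play_rows --pt "0.2 -0.3 0 0 0 0" --pt "0.3 -0.6 0 0 0 0" --pt "0.3 -0.8 0 0 0 0" --pt "0.3 -0.8 0 0 0 0" --pt "0.3 -0.8 0 0 0 0"

```text
time: 2.8
ee_pos: [0.4529, -0.0643, 0.4048]
eef_rot: [1.0, -0.001, 0.0, 0.0]
ft_force: [0.2, -1.4, -0.1]
width: 0.087
grip_force: 0.0
```

```bash
python3 -c "
from h import *
look('w2')"
```

```text
tote_a [([0.44, -0.329, 0.02], 0.86), ([0.605, -0.298, 0.027], 0.84), ([0.594, 0.185, 0.033], 0.77), ([0.433, 0.226, 0.03], 0.72)]
bracket_a [([0.464, 0.009, 0.026], 0.97), ([0.471, -0.158, 0.026], 0.96)]
bracket_a_heel [([0.47, 0.011, 0.026], 0.8)]
slot_rack [([0.622, -0.1, 0.008], 0.6)]
2.8 [ 0.4529 -0.0643  0.4048] [ 1.e+00 -5.e-04  0.e+00  4.e-04]
```

View pics/w2.png

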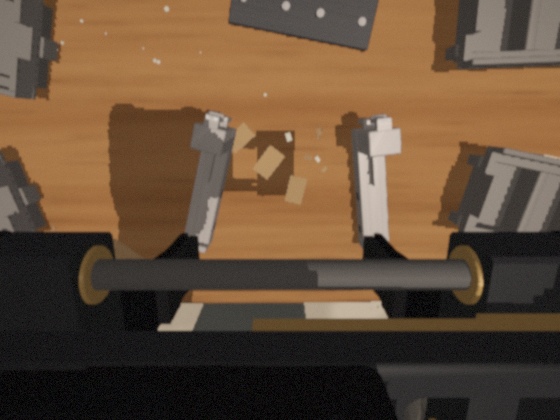

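View pics/w1.png

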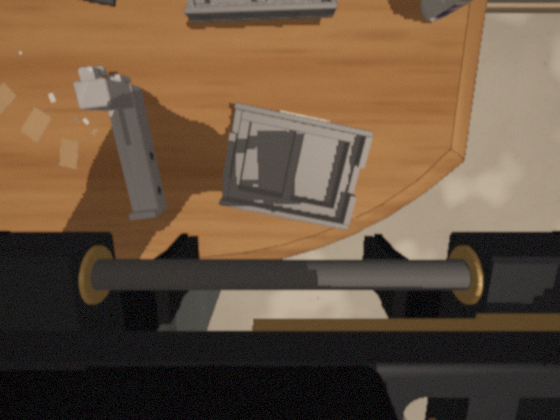

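w2 shows brackets with their heels up-image at (213,125) and (378,130), both heading roughly to the rack. The rack's base front edge runs from (232,22) to (367,48), slightly turned. I'll now get nearer views of the rack.

Request:
play_rows --pt "0.3 0 0 0 0 0" --pt "0.6 0.2 0 0 0 0" --pt "0.85 0.2 0 0 0 0" --pt "0.85 0.2 0 0 0 0" --pt "0.85 0.2 0 0 0 0"

```text
time: 3.55
ee_pos: [0.581, -0.0937, 0.4036]
eef_rot: [1.0, -0.0, -0.001, -0.001]
ft_force: [-0.8, -0.3, -0.3]
width: 0.0872
grip_force: 0.0
```

```bash
cat >> h.py <<'E'
def box(x0,x1,y0,y1,z0,z1): return np.array([[x,y,z] for x in(x0,x1) for y in(y0,y1) for z in(z0,z1)])/1000
MODEL=dict(
 bracket=[box(-71,71,-15,15,0,28),box(47,71,-15,15,0,78),box(-71,-63,-15,15,0,39),box(71,82,-6.5,6.5,52,78),box(71,82,-6.5,6.5,2,28)],
 tote=[box(-52,52,-69,69,30,58),box(-41,41,-58,58,0,30)],
 rack=[box(-70,40,-61,61,0,8),box(0,30,19,61,0,170),box(0,30,-61,-19,0,170)])
def masks(tag,name):
    out=[]
    for d in spotter.regions_of("wrist",name): out.append((d["conf"],d["pixels"]))
    np.savez_compressed(f"pics/{tag}_{name}.npz",c=[o[0] for o in out],m=[o[1] for o in out])
    for c,m in out:
        v,u=np.nonzero(m); print(name,round(float(c),2),m.sum(),"u",u.min(),u.max(),"v",v.min(),v.max(),"at z.03",np.round(atz(tag,[u.mean(),v.mean()],.03)[0],3))
    return out
def render(tag,parts,x,y,yaw,z=0):
    M=R.from_euler("z",yaw).as_matrix(); m=np.zeros((420,560),np.uint8)
    for b in parts:
        h=cv2.convexHull(proj(tag,b@M.T+[x,y,z]).astype(np.float32)); cv2.fillConvexPoly(m,np.round(h*16).astype(np.int32),1,shift=4)
    return m>0
from scipy.optimize import minimize
def fit(model,obs,x0,vmax=225,freez=True):
    """obs: list of (tag,mask); x0: x,y,yaw[,z]"""
    parts=MODEL[model]
    def cost(p):
        c=0
        for t,m in obs:
            a=render(t,parts,p[0],p[1],p[2],p[3] if len(p)>3 else 0)[:vmax]; b=m[:vmax]
            c+=1-(a&b).sum()/max(1,(a|b).sum())
        return c/len(obs)
    n=len(x0); S=np.vstack([x0]+[np.array(x0)+np.eye(n)[i]*[.01,.01,.1,.01][i] for i in range(n)])
    q=minimize(cost,x0,method="Nelder-Mead",options=dict(initial_simplex=S,xatol=1e-4,fatol=1e-4,maxiter=400))
    return np.round(q.x,4),round(q.fun,3)
E
python3 -c "
from h import *
look('w3',())
masks('w3','slot_rack')"
```

```text
3.55 [ 0.581  -0.0937  0.4036] [ 1.e+00 -2.e-04 -9.e-04 -7.e-04]
slot_rack 0.96 22736 u 186 393 v 0 167 at z.03 [ 0.69  -0.098  0.03 ]
```

Request:
play_rows --pt "0 0.2 0 0 0 0" --pt "0.2 0.5 0 0 0 0" --pt "0.3 0.5 0 0 0 0" --pt "0.3 0.5 0 0 0 0" --pt "0.3 0.5 0 0 0 0"

```text
time: 4.15
ee_pos: [0.625, -0.1675, 0.4054]
eef_rot: [1.0, 0.0, 0.0, 0.0]
ft_force: [0.8, -0.4, 0.4]
width: 0.0873
grip_force: 0.0
```

```bash
python3 -c "
from h import *
look('w4',())
masks('w4','slot_rack')
cv2.imwrite('pics/w34.png',cv2.resize(np.hstack([cv2.imread('pics/w3.png'),cv2.imread('pics/w4.png')])[:230],(800,164)) if 0 else np.vstack([cv2.imread('pics/w3.png')[:235],cv2.imread('pics/w4.png')[:235]]))
"
```

```text
4.15 [ 0.625  -0.1675  0.4054] [1.e+00 3.e-04 2.e-04 1.e-04]
slot_rack 0.72 18478 u 76 289 v 67 205 at z.03 [ 0.681 -0.071  0.03 ]
```

View pics/w34.png

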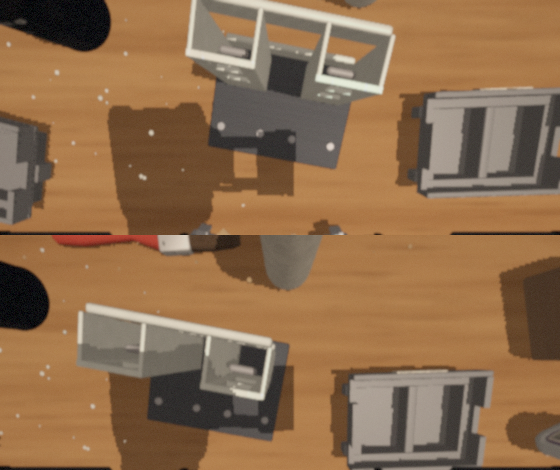

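Run:
```python
from h import *
from scipy.optimize import least_squares
P={'w3':[((209,146),'bl'),((336,168),'br'),((187,53),'ul'),((381,94),'ur')],'w4':[((148,184),'bl'),((272,205),'br'),((78,130),'ul'),((265,164),'ur')]}
obs=[]
for t,l in P.items():
    g=cv2.cvtColor(cv2.imread(f'pics/{t}.png'),cv2.COLOR_BGR2GRAY)
    for uv,k in l:
        c=cv2.cornerSubPix(g,np.array([[uv]],np.float32),(5,5),(-1,-1),(3,40,.01))[0,0]
        print(t,k,uv,c); obs.append((t,c if np.hypot(*(c-uv))<4 else np.array(uv),k))
def res(p):
    x,y,a,w=p; L=dict(bl=(-.07,w,.008),br=(-.07,-w,.008),ul=(0,.061,.17),ur=(0,-.061,.17))
    M=R.from_euler('z',a).as_matrix()
    return np.concatenate([proj(t,M@np.array(L[k])+[x,y,0])[0]-c for t,c,k in obs])
q=least_squares(res,[.69,-.095,-.17,.06],loss='soft_l1'); print(np.round(q.x,4)); print(np.round(res(q.x).reshape(-1,2),1))
MODEL['rack']=[box(-70,40,-q.x[3]*1e3,q.x[3]*1e3,0,8),box(0,36,19,61,0,170),box(0,36,-61,-19,0,170),box(32,36,-61,61,0,170)]
ob=[(t,np.load(f'pics/{t}_slot_rack.npz')['m'][0]) for t in('w3','w4')]
for o in ([ob[0]],[ob[1]],ob): print(fit('rack',o,q.x[:3]))
x,y,a=q.x[:3]
vis=[]
for t in('w3','w4'):
    im=cv2.imread(f'pics/{t}.png')
    M=R.from_euler('z',a).as_matrix()
    for b in MODEL['rack'][:3]:
        for i in range(8):
            for j in range(i):
                if sum(abs(b[i]-b[j])>1e-6)==1:
                    p=proj(t,np.array([b[i],b[j]])@M.T+[x,y,0]); cv2.line(im,*[tuple(int(round(v*16)) for v in e) for e in p],(0,0,255),1,shift=4)
    vis.append(cv2.resize(im[:215,70:405],None,fx=1.39,fy=1.39)[:300])
cv2.imwrite('pics/rackfit.png',np.vstack(vis))
```

```text
w3 bl (209, 146) [207.49272 145.20047]
w3 br (336, 168) [335.01962 168.73274]
w3 ul (187, 53) [184.79814   54.716637]
w3 ur (381, 94) [381.4309   93.78743]
w4 bl (148, 184) [146.87465 183.64255]
w4 br (272, 205) [271.50504 205.7645 ]
w4 ul (78, 130) [ 78. 130.]
w4 ur (265, 164) [263.3963 164.6201]
[ 0.6767 -0.0965 -0.1833  0.0743]
[[ 0.1  0.2]
 [ 0.2  0.5]
 [ 1.2 -0.1]
 [ 0.1 -0.4]
 [-0.1  0.3]
 [-0.3  0.6]
 [-1.3 -0.1]
 [-0.1 -0. ]]
(array([ 0.6783, -0.0963, -0.1819]), np.float64(0.106))
(array([ 0.6797, -0.0972, -0.1789]), np.float64(0.042))
(array([ 0.6783, -0.0966, -0.1793]), np.float64(0.079))
```

View pics/rackfit.png

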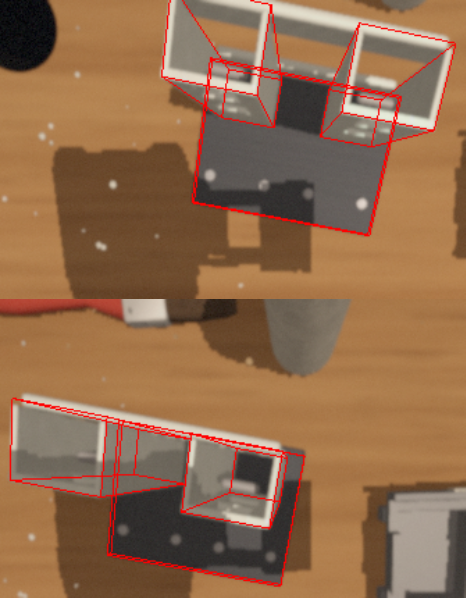

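The rack model overlays both views within a pixel or so: origin (0.677, -0.0965), yaw -0.183. Now the brackets.

Request:
play_rows --pt "-0.3 -0.2 0 0 0 0" --pt "-0.6 -0.4 0 0 0 0" --pt "-0.9 -0.6 0 0 0 0" --pt "-1 -0.6 0 0 0 0"

```text
time: 4.65
ee_pos: [0.4727, -0.0744, 0.4049]
eef_rot: [1.0, 0.002, -0.0, 0.001]
ft_force: [-0.1, 0.2, 1.3]
width: 0.0867
grip_force: 0.0
```

Request:
play_rows --pt "-0.3 0 0.1 0 0 0" --pt "-0.45 0 0.2 0 0 0" --pt "-0.45 0 0.2 0 0 0" --pt "-0.45 0 0.2 0 0 0" --pt "-0.45 0 0.2 0 0 0"

```text
time: 5.15
ee_pos: [0.4088, -0.0778, 0.3756]
eef_rot: [1.0, 0.0, 0.001, 0.0]
ft_force: [-0.6, -0.4, -0.1]
width: 0.0872
grip_force: 0.0
```

```bash
cat >> h.py <<'E'
def overlay(tag,items,crop,f,out):
    im=cv2.resize(vision_im(tag),None,fx=f,fy=f)
    for mod,(x,y,a,*z) in items:
        M=R.from_euler('z',a).as_matrix()
        for b in MODEL[mod]:
            for i in range(8):
                for j in range(i):
                    if sum(abs(b[i]-b[j])>1e-6)==1:
                        p=f*proj(tag,np.array([b[i],b[j]])@M.T+[x,y,z[0] if z else 0]); cv2.line(im,*[tuple(int(round(v)) for v in e) for e in p],(0,0,255),1)
    u0,u1,v0,v1=[int(c*f) for c in crop]; cv2.imwrite(out,im[v0:v1,u0:u1])
def vision_im(tag): return np.load(f"pics/{tag}.npz")["im"]
E
python3 - <<'E'
from h import *
look('w5',())
m=masks('w5','bracket_a')
for c,k in m[:3]:
    v,u=np.nonzero(k); g=atz('w5',[u.mean(),v.mean()],.03)[0]
    print(fit('bracket',[('w5',k)],[g[0],g[1],0]), fit('bracket',[('w5',k)],[g[0],g[1],0.0,0.0]))
E
```

```text
5.15 [ 0.4088 -0.0778  0.3756] [1.e+00 4.e-04 8.e-04 3.e-04]
bracket_a 0.72 6223 u 155 217 v 55 222 at z.03 [0.465 0.014 0.03 ]
(array([ 0.4485,  0.0179, -0.2668]), np.float64(0.07)) (array([ 0.448 ,  0.0201, -0.2533, -0.0086]), np.float64(0.049))
```

Request:
play_rows --pt "0 -0.3 0.15 0 0 0" --pt "0.07 -0.55 0.3 0 0 0" --pt "0.07 -0.55 0.3 0 0 0" --pt "0.07 -0.55 0.3 0 0 0"

```text
time: 5.65
ee_pos: [0.4191, 0.0051, 0.3295]
eef_rot: [1.0, 0.001, -0.0, -0.0]
ft_force: [-0.3, -0.3, 0.4]
width: 0.087
grip_force: 0.0
```

Run:
```python
from h import *
look('w6',())
m=masks('w6','bracket_a')
k5=np.load('pics/w5_bracket_a.npz')['m'][0]
v,u=np.nonzero(m[0][1])
for o in ([('w6',m[0][1])],[('w5',k5),('w6',m[0][1])]): 
    for x0 in([.4485,.018,-.26],[.4485,.018,-.26,0]): 
        f=fit('bracket',o,x0); print(f)
overlay('w6',[('bracket',fit('bracket',o,[.4485,.018,-.26])[0])],(150,420,0,230),2.5,'pics/b6.png')
```

```text
5.65 [0.4191 0.0051 0.3295] [ 1.0e+00  1.3e-03 -4.0e-04 -4.0e-04]
bracket_a 0.98 9913 u 448 549 v 62 233 at z.03 [ 0.473 -0.167  0.03 ]
bracket_a 0.61 6659 u 231 309 v 57 248 at z.03 [0.463 0.014 0.03 ]
(array([ 0.4485,  0.018 , -0.26  ]), np.float64(1.0))
(array([ 0.4485,  0.018 , -0.26  ,  0.    ]), np.float64(1.0))
(array([ 0.4481,  0.0175, -0.2573]), np.float64(0.535))
(array([ 0.4482,  0.0199, -0.2529, -0.0086]), np.float64(0.525))
```

View pics/b6.png

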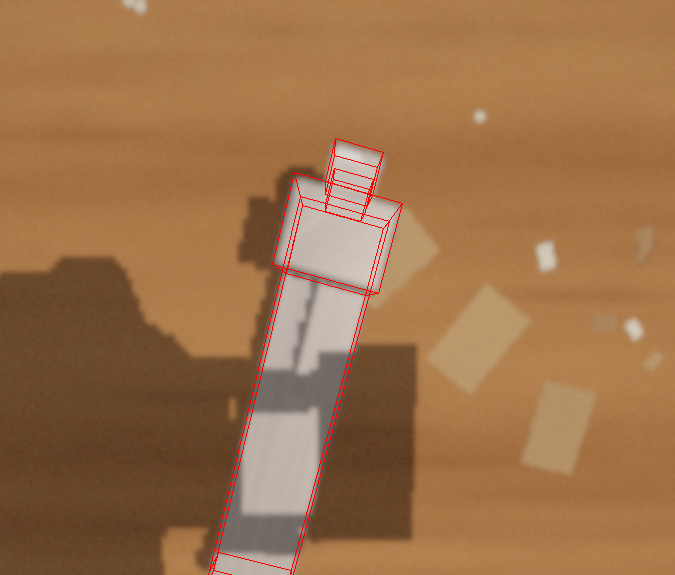

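The overlay of bracket b (left) sits right on the picture, heel top included, so its height is as expected. Next I'll grasp its heel.

```bash
cat >> h.py <<'E'
RK=(.677,-.0965,-.183)
def inrack(x,y,z=0):
    c,s=np.cos(RK[2]),np.sin(RK[2]); return np.array([RK[0]+c*x-s*y,RK[1]+s*x+c*y,z])
def go(p,yaw,frm=None):
    """shares for moving grasp point to p with tool yaw; returns the new commanded tuple"""
    if frm is None:
        s=status.read_state(); fp=np.array(s["ee_pos"])-[0,0,.1635]; fy=R.from_quat(s["eef_rot"]).as_matrix()[:,0]; fy=np.arctan2(fy[1],fy[0])
    else: fp,fy=np.array(frm[0]),frm[1]
    d=np.array(p)-fp; t=np.array([np.cos(fy)*d[0]+np.sin(fy)*d[1],np.sin(fy)*d[0]-np.cos(fy)*d[1],-d[2]])
    dy=(yaw-fy+np.pi)%(2*np.pi)-np.pi
    print("shift",np.round(t/.15,3),"turn z",round(float(-dy/np.radians(30)),3)); return (p,yaw)
E
python3 - <<'E'
from h import *
a=go([.5042,.0028,.15],-.257); b=go([.5042,.0028,.066],-.257,a); c=go([.5042,.0028,.16],-.257,b)
q=inrack(-71+58-40 if 0 else -.053,.04,.147); print(q)   # pre-insert 40 mm out, bracket z 81
d=go(q,-.183,c); e=go(inrack(-.013,.04,.147),-.183,d)
E
```

```text
shift [0.567 0.006 0.111] turn z 0.49
shift [ 0.   -0.    0.56] turn z -0.0
shift [ 0.    -0.    -0.627] turn z -0.0
[ 0.6321642  -0.04752296  0.147     ]
shift [0.91  0.108 0.087] turn z -0.141
shift [ 0.267 -0.    -0.   ] turn z -0.0
```

Request:
play_rows --pt "0.28 0 0 0 0 0.25" --pt "0.567 0.006 0.111 0 0 0.49" --pt "0.567 0.006 0.111 0 0 0.49" --pt "0.567 0.006 0.111 0 0 0.49"

```text
time: 6.15
ee_pos: [0.5041, 0.0025, 0.3122]
eef_rot: [0.992, -0.128, -0.001, -0.001]
ft_force: [-0.5, -0.4, -0.4]
width: 0.0872
grip_force: 0.0
```

```bash
python3 -c "
from h import *
go([.5042,.0028,.066],-.257)"
```

```text
shift [ 0.    -0.002  0.551] turn z 0.001
```

Request:
play_rows --pt "0 0 0.25 0 0 0" --pt "0 0 0.45 0 0 0" --pt "0 0 0.553 0 0 0" --pt "0 0 0.553 0 0 0"

```text
time: 6.55
ee_pos: [0.5028, 0.003, 0.2298]
eef_rot: [0.992, -0.128, -0.001, 0.001]
ft_force: [-0.2, 0.5, 1.1]
width: 0.0872
grip_force: 0.0
```

Request:
play_rows --pt "0 0 0 0 0 0" --pt "0 0 0 0 0 0" --pt "0 0 0 0 0 0" --pt "0 0 0 0 0 0" --pt "0 0 0 0 0 0" --fingers -1 --squeeze 40

```text
time: 7.05
ee_pos: [0.5038, 0.0035, 0.2305]
eef_rot: [0.992, -0.128, 0.0, 0.0]
ft_force: [0.1, 0.6, 0.4]
width: 0.0549
grip_force: 0.0
```

Request:
play_rows --pt "0 0 -0.1 0 0 0" --pt "0 0 -0.3 0 0 0" --pt "0 0 -0.62 0 0 0" --pt "0 0 -0.62 0 0 0"

```text
time: 7.45
ee_pos: [0.5054, 0.0043, 0.3298]
eef_rot: [0.992, -0.128, 0.005, -0.0]
ft_force: [1.3, 0.4, -0.3]
width: 0.0231
grip_force: 0.0
```

The fingers closed more slowly than I allowed for (about 65 mm/s), so the lift left empty-handed. I'll go back up with the fingers open and look again.

Request:
play_rows --pt "-0.2 0 0 0 0 0" --pt "-0.5 0 0 0 0 0" --pt "-0.55 0 0 0 0 0" --pt "-0.55 0 0 0 0 0" --pt "-0.55 0 0 0 0 0" --fingers 1

```text
time: 7.95
ee_pos: [0.4246, 0.0242, 0.3239]
eef_rot: [0.992, -0.128, 0.001, 0.0]
ft_force: [0.2, 0.7, 0.2]
width: 0.0555
grip_force: 0.0
```

Request:
play_rows --pt "0 0 0 0 0 0" --pt "0 0 0 0 0 0" --pt "0 0 0 0 0 0" --pt "0 0 0 0 0 0" --pt "0 0 0 0 0 0"

```text
time: 8.45
ee_pos: [0.424, 0.0244, 0.323]
eef_rot: [0.992, -0.128, -0.0, -0.0]
ft_force: [0.1, 1.3, -0.0]
width: 0.0855
grip_force: 0.0
```

Run:
```python
from h import *
look('w7',())
m=masks('w7','bracket_a')
for c,k in m:
    if k[:225,200:360].sum()>1000:
        for x0 in([.4481,.0175,-.257],[.4481,.0175,-.257,0]): f=fit('bracket',[('w7',k)],x0); print(f)
        x,y,a=fit('bracket',[('w7',k)],[.4481,.0175,-.257])[0]
        go([x+.058*np.cos(a),y+.058*np.sin(a),.066],a)
```

```text
8.45 [0.424  0.0244 0.323 ] [ 9.918e-01 -1.278e-01 -1.000e-04 -1.000e-04]
bracket_a 0.9 12805 u 449 559 v 0 207 at z.03 [ 0.465 -0.168  0.03 ]
bracket_a 0.89 7035 u 259 304 v 59 255 at z.03 [0.463 0.014 0.03 ]
(array([ 0.4481,  0.0182, -0.2697]), np.float64(0.035))
(array([ 0.4495,  0.0172, -0.2589, -0.0085]), np.float64(0.022))
shift [0.553 0.005 0.624] turn z 0.026
```

Request:
play_rows --pt "0.3 0 0 0 0 0.01" --pt "0.555 0.005 0.1 0 0 0.01" --pt "0.555 0.005 0.35 0 0 0.01" --pt "0.555 0.005 0.62 0 0 0.01" --pt "0.555 0.005 0.62 0 0 0.01"

```text
time: 9.05
ee_pos: [0.5022, 0.0023, 0.2257]
eef_rot: [0.991, -0.13, -0.004, -0.0]
ft_force: [-0.3, 0.8, -0.5]
width: 0.0873
grip_force: 0.0
```

Request:
play_rows --pt "0 0 0 0 0 0" --pt "0 0 0 0 0 0" --pt "0 0 0 0 0 0" --pt "0 0 0 0 0 0" --pt "0 0 0 0 0 0" --fingers -1 --squeeze 40

```text
time: 9.55
ee_pos: [0.5045, 0.0025, 0.231]
eef_rot: [0.991, -0.13, 0.001, 0.0]
ft_force: [0.2, 0.2, 0.1]
width: 0.0552
grip_force: 0.0
```

Request:
play_rows --pt "0 0 0 0 0 0" --pt "0 0 0 0 0 0" --pt "0 0 0 0 0 0" --pt "0 0 0 0 0 0" --pt "0 0 0 0 0 0"

```text
time: 10.05
ee_pos: [0.5043, 0.0026, 0.2302]
eef_rot: [0.991, -0.13, -0.0, 0.0]
ft_force: [-0.7, -0.2, 0.1]
width: 0.0294
grip_force: 40.0
```

Request:
play_rows --pt "0 0 -0.2 0 0 0" --pt "0 0 -0.5 0 0 0" --pt "0 0 -0.6 0 0 0" --pt "0 0 -0.6 0 0 0" --pt "0 0 -0.6 0 0 0"

```text
time: 10.55
ee_pos: [0.5038, 0.0023, 0.319]
eef_rot: [0.991, -0.131, -0.001, 0.0]
ft_force: [-0.1, 0.1, -1.9]
width: 0.0298
grip_force: 40.0
```

Run:
```python
from h import *
go(inrack(-.06,.04,.1477),-.183); print(status.read_state()['grip_force'])
```

```text
shift [0.866 0.103 0.052] turn z -0.151
39.96060112724081
```

Request:
play_rows --pt "0.25 0.03 0 0 0 -0.05" --pt "0.5 0.06 0.02 0 0 -0.1" --pt "0.75 0.09 0.052 0 0 -0.151" --pt "0.866 0.103 0.052 0 0 -0.151" --pt "0.866 0.103 0.052 0 0 -0.151"

```text
time: 11.05
ee_pos: [0.6267, -0.0473, 0.3088]
eef_rot: [0.996, -0.092, -0.002, -0.0]
ft_force: [-0.1, 0.2, -2.6]
width: 0.0295
grip_force: 40.0
```

Request:
play_rows --pt "0 0 0 0 0 0" --pt "0 0 0 0 0 0"

```text
time: 11.25
ee_pos: [0.6249, -0.0452, 0.3113]
eef_rot: [0.996, -0.091, -0.001, 0.0]
ft_force: [-0.1, 0.6, -0.8]
width: 0.0295
grip_force: 40.0
```

Run:
```python
from h import *
look('w8',())
go(inrack(-.0127,.04,.1477),-.183)
s=status.read_state(); print(s['grip_force'],s['width'],s['ft_force'])
p=np.array(s['ee_pos'])-[0,0,.1635+.0667]; o=p-inrack(.0583,0)+inrack(0,0)
o[2]=p[2]
overlay('w8',[('bracket',(o[0],o[1],-.183,o[2])),],(140,420,0,230),2.5,'pics/b8.png')
for c in('scene','top'): cv2.imwrite(f'pics/{c}8.png',vision.camera(c))
```

```text
11.25 [ 0.6249 -0.0452  0.3113] [ 9.959e-01 -9.060e-02 -9.000e-04  0.000e+00]
shift [0.318 0.006 0.004] turn z 0.003
39.9606430856511 0.029190330709376922 [ 0.48027779  0.00515967 -2.08424042]
```

View pics/b8.png

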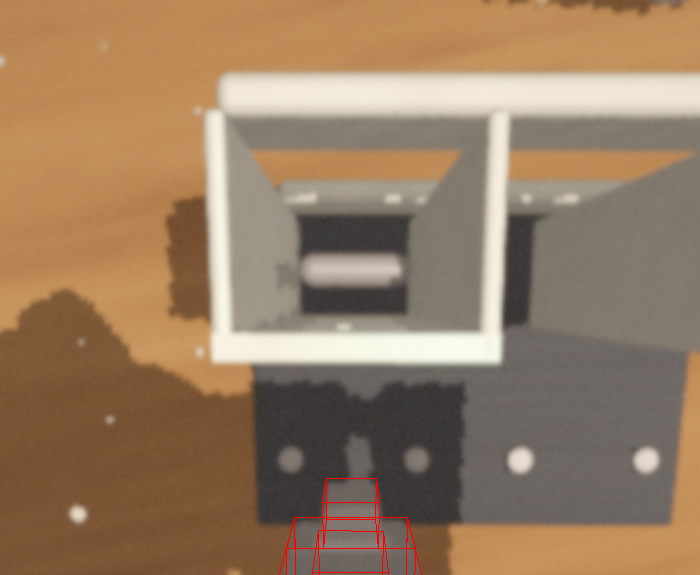

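The overlay matches the held bracket. It's centred on the left upright within 1 mm and square to it, so I'll push it in.

Request:
play_rows --pt "0.1 0.006 0.003 0 0 0" --pt "0.2 0.006 0.003 0 0 0" --pt "0.25 0.006 0.003 0 0 0" --pt "0.25 0.006 0.003 0 0 0"

```text
time: 11.8
ee_pos: [0.6627, -0.0537, 0.3118]
eef_rot: [0.996, -0.091, 0.0, -0.0]
ft_force: [-0.6, 0.7, -2.4]
width: 0.03
grip_force: 4.0
```

Request:
play_rows --pt "0.03 0 0 0 0 0" --pt "0.06 0 0 0 0 0" --pt "0.07 0 0 0 0 0" --pt "0.075 0 0 0 0 0" --pt "0.075 0 0 0 0 0"

```text
time: 12.3
ee_pos: [0.6724, -0.055, 0.3119]
eef_rot: [0.996, -0.091, -0.002, 0.0]
ft_force: [-10.6, 0.9, 5.0]
width: 0.0297
grip_force: 40.0
```

Run:
```python
from h import *
go(inrack(-.0127,.04,.1477),-.183)
s=status.read_state(); print(s['ee_pos'],s['grip_force'],s['width'],s['ft_force'],s['torque'])
```

```text
shift [-0.004 -0.     0.005] turn z 0.002
[ 0.67237721 -0.05498631  0.31189245] 39.99892897903919 0.029702158605802404 [-10.57904965   0.85187879   4.97904062] [0.38445742 2.8364412  0.00511753]
```

Run:
```python
from h import *
a=vision.camera("wrist")[40:240,150:420]; t=vision.camera("scene")[130:260,250:400]; p=vision.camera("top")[120:250,250:390]
f=lambda i:cv2.resize(i,(400,300),interpolation=cv2.INTER_CUBIC)
cv2.imwrite('pics/c9.png',np.vstack([np.hstack([f(a),f(t)]),np.hstack([f(p),f(p)*0])]))
```

```text
(no output)
```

View pics/c9.png

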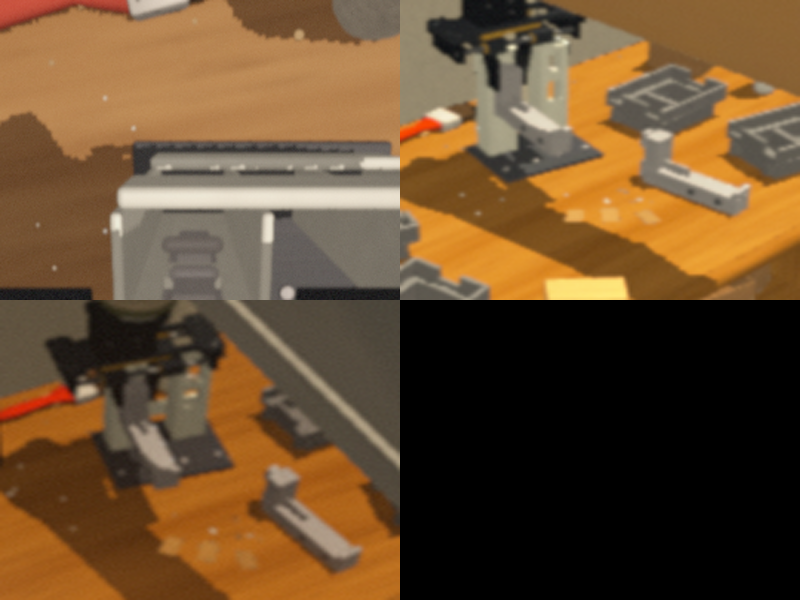

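The grip slackened briefly during the push, but the wrist crop shows both hooks inside the channel at (192,240) and (192,272), and the back force is 10 N. I'll lower it to the catch while watching the force.

Request:
play_rows --pt "0 0 0.03 0 0 0" --pt "0 0 0.05 0 0 0" --pt "0 0 0.05 0 0 0"

```text
time: 12.75
ee_pos: [0.6724, -0.0549, 0.3038]
eef_rot: [0.996, -0.091, -0.002, -0.0]
ft_force: [-7.1, 2.1, -0.3]
width: 0.0296
grip_force: 40.0
```

Request:
play_rows --pt "0 0 0.02 0 0 0" --pt "0 0 0.03 0 0 0" --pt "0 0 0.03 0 0 0"

```text
time: 13.05
ee_pos: [0.6724, -0.0549, 0.2995]
eef_rot: [0.996, -0.091, -0.002, -0.0]
ft_force: [-8.6, 0.7, 2.0]
width: 0.0299
grip_force: 40.0
```

Request:
play_rows --pt "0 0 0.01 0 0 0" --pt "0 0 0.02 0 0 0" --pt "0 0 0.02 0 0 0"

```text
time: 13.35
ee_pos: [0.6724, -0.0548, 0.2969]
eef_rot: [0.996, -0.091, -0.002, 0.0]
ft_force: [-9.4, 1.3, 4.0]
width: 0.0296
grip_force: 40.0
```

Request:
play_rows --pt "0 0 0.01 0 0 0" --pt "0 0 0.015 0 0 0" --pt "0 0 0.015 0 0 0"

```text
time: 13.65
ee_pos: [0.6724, -0.0548, 0.295]
eef_rot: [0.996, -0.091, -0.002, 0.0]
ft_force: [-11.2, 1.7, 6.9]
width: 0.0297
grip_force: 40.0
```

Request:
play_rows --pt "0 0 0 0 0 0" --pt "0 0 0 0 0 0" --pt "-0.01 0 0 0 0 0" --pt "-0.013 0 0 0 0 0" --fingers 0.15

```text
time: 14.05
ee_pos: [0.6717, -0.0551, 0.2951]
eef_rot: [0.996, -0.091, 0.001, -0.0]
ft_force: [-0.2, -0.5, 0.2]
width: 0.0484
grip_force: 0.0
```

Request:
play_rows --pt "0 0 -0.1 0 0 0" --pt "0 0 -0.25 0 0 0" --pt "0 0 -0.4 0 0 0" --pt "0 0 -0.4 0 0 0"

```text
time: 14.45
ee_pos: [0.6724, -0.0548, 0.3597]
eef_rot: [0.996, -0.091, 0.003, -0.0]
ft_force: [-0.3, 0.2, 0.3]
width: 0.0498
grip_force: 0.0
```

Request:
play_rows --pt "0 0 0 0 0 0" --pt "0 0 0 0 0 0" --pt "0 0 0 0 0 0" --pt "0 0 0 0 0 0" --pt "0 0 0 0 0 0" --fingers -1

```text
time: 14.95
ee_pos: [0.6715, -0.0553, 0.3542]
eef_rot: [0.996, -0.091, -0.0, 0.0]
ft_force: [0.0, -0.5, -0.5]
width: 0.0179
grip_force: 0.0
```

Run:
```python
from h import *
look('w10',())
go(inrack(-.0145,.04,.1477),-.183)
overlay('w10',[('bracket',(*inrack(-.071,.04)[:2],-.183,z)) for z in(.0645,)],(140,420,0,230),2.5,'pics/b10.png')
```

```text
14.95 [ 0.6715 -0.0553  0.3542] [ 9.958e-01 -9.110e-02 -3.000e-04  0.000e+00]
shift [-0.011 -0.003  0.288] turn z 0.001
```

View pics/b10.png

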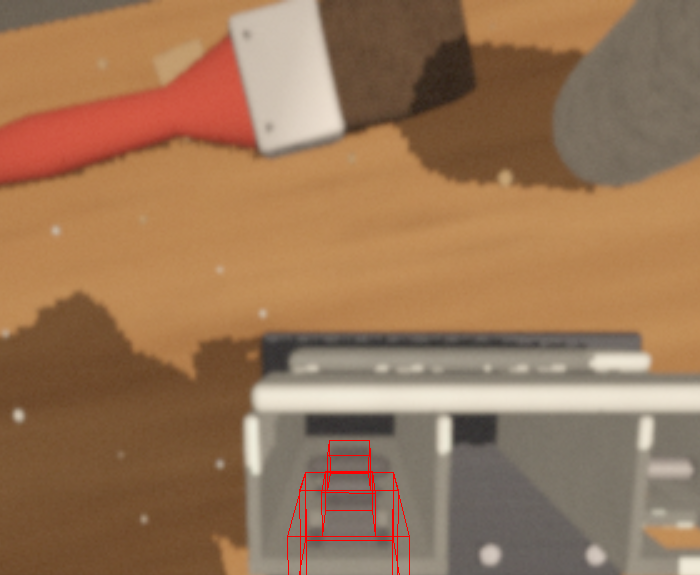

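Request:
play_rows --pt "-0.01 0 0.08 0 0 0" --pt "-0.01 0 0.16 0 0 0" --pt "-0.01 0 0.175 0 0 0" --pt "-0.01 0 0.175 0 0 0"

```text
time: 15.4
ee_pos: [0.6699, -0.0551, 0.3272]
eef_rot: [0.996, -0.091, -0.001, 0.0]
ft_force: [0.4, -0.0, 0.0]
width: 0.0004
grip_force: 0.0
```

Request:
play_rows --pt "0 0 0.01 0 0 0" --pt "0 0 0.02 0 0 0" --pt "0 0 0.03 0 0 0" --pt "0 0 0.03 0 0 0"

```text
time: 15.8
ee_pos: [0.6703, -0.055, 0.3243]
eef_rot: [0.996, -0.091, 0.0, 0.0]
ft_force: [0.6, 0.1, 1.4]
width: 0.0006
grip_force: 0.8
```

Request:
play_rows --pt "0 0 0.01 0 0 0" --pt "0 0 0.015 0 0 0" --pt "0 0 0.02 0 0 0" --pt "0 0 0.02 0 0 0"

```text
time: 16.2
ee_pos: [0.6701, -0.0551, 0.3207]
eef_rot: [0.996, -0.091, -0.0, 0.0]
ft_force: [0.0, -0.9, 0.0]
width: 0.0008
grip_force: 0.1
```

Request:
play_rows --pt "0 0 0.01 0 0 0" --pt "0 0 0.015 0 0 0" --pt "0 0 0.02 0 0 0" --pt "0 0 0.02 0 0 0"

```text
time: 16.6
ee_pos: [0.67, -0.0549, 0.3203]
eef_rot: [0.996, -0.091, 0.001, 0.0]
ft_force: [-9.3, 0.5, 17.8]
width: 0.0005
grip_force: 9.0
```

It snapped: the force dropped, then the tips came to a hard stop at 138.3 mm, which is the locked height. On to the second bracket.

Request:
play_rows --pt "0 0 -0.15 0 0 0" --pt "-0.1 0.1 -0.3 0 0 0" --pt "-0.4 0.25 -0.3 0 0 0" --pt "-0.7 0.5 -0.3 0 0 0" --pt "-0.98 0.7 -0.3 0 0 0" --fingers 1

```text
time: 17.1
ee_pos: [0.5142, -0.1278, 0.3625]
eef_rot: [0.996, -0.091, -0.0, 0.0]
ft_force: [0.7, -0.8, 1.2]
width: 0.0324
grip_force: 0.0
```

Request:
play_rows --pt "-0.25 0.2 0 0 0 -0.2" --pt "-0.52 0.33 0.1 0 0 -0.35" --pt "-0.52 0.33 0.2 0 0 -0.35" --pt "-0.52 0.33 0.2 0 0 -0.35" --pt "-0.52 0.33 0.2 0 0 -0.35"

```text
time: 17.6
ee_pos: [0.4308, -0.1613, 0.3334]
eef_rot: [1.0, 0.001, 0.0, -0.0]
ft_force: [0.1, 0.5, 0.5]
width: 0.0725
grip_force: 0.0
```

```bash
cat > br.py <<'E'
from h import *
import sys
t=sys.argv[1]
look(t,())
m=masks(t,'bracket_a')
m=[k for c,k in m if k[:225,150:410].sum()>2000]
v,u=np.nonzero(m[0]); g=atz(t,[u.mean(),v.mean()],.03)[0]; yaw=float(sys.argv[2])
for x0 in([g[0]-.015,g[1],yaw],[g[0]-.015,g[1],yaw,0.]): print(fit('bracket',[(t,m[0])],x0))
x,y,a=fit('bracket',[(t,m[0])],[g[0]-.015,g[1],yaw])[0]
go([x+.058*np.cos(a),y+.058*np.sin(a),.066],a)
overlay(t,[('bracket',(x,y,a))],(140,420,0,235),2.2,f'pics/{t}o.png')
E
python3 br.py w11 0.05
```

```text
17.6 [ 0.4308 -0.1613  0.3334] [ 1.e+00  5.e-04  3.e-04 -1.e-04]
bracket_a 0.78 3706 u 45 124 v 0 59 at z.03 [ 0.571 -0.011  0.03 ]Traceback (most recent call last):
  File "br.py", line 7, in <module>
    v,u=np.nonzero(m[0]); g=atz(t,[u.mean(),v.mean()],.03)[0]; yaw=float(sys.argv[2])
                   ~^^^
IndexError: list index out of range
```

Run:
```python
from h import *
look('w12',())
masks('w12','bracket_a'); masks('w12','bracket_b')
```

```text
17.7 [ 0.4313 -0.1611  0.3336] [ 1.e+00  1.e-03  6.e-04 -2.e-04]
bracket_a 0.8 3810 u 46 125 v 0 60 at z.03 [ 0.571 -0.011  0.03 ]
bracket_a 0.75 5852 u 259 312 v 82 259 at z.03 [ 0.458 -0.167  0.03 ]
bracket_b 0.8 3810 u 46 125 v 0 60 at z.03 [ 0.571 -0.011  0.03 ]
bracket_b 0.75 5852 u 259 312 v 82 259 at z.03 [ 0.458 -0.167  0.03 ]
```

View pics/w12.png

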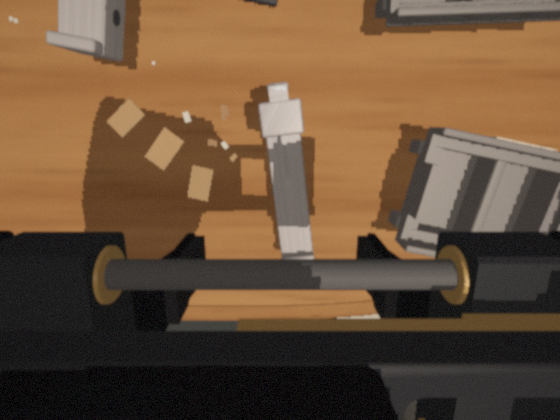

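w12 shows bracket a with its heel at (280,118) and its tail near (297,250). The locked bracket's tip is at (85,30).

Run:
```python
from h import *
t='w12'; d=np.load('pics/w12_bracket_a.npz'); k=d['m'][1]
for x0 in([.445,-.167,.08],[.445,-.167,.08,0.]): print(fit('bracket',[(t,k)],x0,vmax=232))
x,y,a=fit('bracket',[(t,k)],[.445,-.167,.08],vmax=232)[0]
# heel-top corners check
g=cv2.cvtColor(vision_im(t),cv2.COLOR_BGR2GRAY)
M=R.from_euler('z',a).as_matrix(); C=np.array([[.071,.015,.078],[.071,-.015,.078],[.047,.015,.078],[.047,-.015,.078]])@M.T+[x,y,0]
p=proj(t,C).astype(np.float32); c=cv2.cornerSubPix(g,p.copy()[:,None],(4,4),(-1,-1),(3,40,.01))[:,0]; print(np.round(p,1).tolist(),np.round(c,1).tolist())
go([x+.058*np.cos(a),y+.058*np.sin(a),.066],a)
```

```text
(array([ 0.4438, -0.1684,  0.1195]), np.float64(0.06))
(array([ 0.4448, -0.1686,  0.1252, -0.0129]), np.float64(0.026))Traceback (most recent call last):
  File "<stdin>", line 8, in <module>
cv2.error: OpenCV(4.12.0) :-1: error: (-5:Bad argument) in function 'cornerSubPix'
> Overload resolution failed:
>  - Layout of the output array corners is incompatible with cv::Mat
>  - Expected Ptr<cv::UMat> for argument 'corners'
```

Run:
```python
from h import *
x,y,a=.4441,-.1684,.121
go([x+.058*np.cos(a),y+.058*np.sin(a),.066],a)
```

```text
shift [0.471 0.002 0.692] turn z -0.228
```

Request:
play_rows --pt "0.25 0 0 0 0 -0.228" --pt "0.471 0.002 0.1 0 0 -0.228" --pt "0.471 0.002 0.4 0 0 -0.228" --pt "0.471 0.002 0.69 0 0 -0.228" --pt "0.471 0.002 0.69 0 0 -0.228"

```text
time: 18.35
ee_pos: [0.4991, -0.1612, 0.2245]
eef_rot: [0.998, 0.06, -0.004, -0.002]
ft_force: [-0.8, -0.9, -0.8]
width: 0.087
grip_force: 0.0
```

Request:
play_rows --pt "0 0 0 0 0 0" --pt "0 0 0 0 0 0" --pt "0 0 0 0 0 0" --pt "0 0 0 0 0 0" --pt "0 0 0 0 0 0" --fingers -1 --squeeze 50

```text
time: 18.85
ee_pos: [0.5011, -0.162, 0.2303]
eef_rot: [0.998, 0.06, 0.001, 0.001]
ft_force: [1.2, 0.7, 0.1]
width: 0.0547
grip_force: 0.0
```

Request:
play_rows --pt "0 0 0 0 0 0" --pt "0 0 0 0 0 0" --pt "0 0 0 0 0 0" --pt "0 0 0 0 0 0" --pt "0 0 0 0 0 0"

```text
time: 19.35
ee_pos: [0.5009, -0.1618, 0.2294]
eef_rot: [0.998, 0.06, -0.0, 0.0]
ft_force: [-0.0, 0.4, 0.3]
width: 0.0297
grip_force: 49.9
```

Request:
play_rows --pt "0 0 -0.2 0 0 0" --pt "0 0 -0.5 0 0 0" --pt "0 0 -0.6 0 0 0" --pt "0 0 -0.6 0 0 0.1" --pt "0 0 -0.6 0 0 0.2"

```text
time: 19.85
ee_pos: [0.5008, -0.1619, 0.3195]
eef_rot: [1.0, 0.007, 0.0, 0.0]
ft_force: [-0.9, -0.2, -2.3]
width: 0.0299
grip_force: 49.9
```

Run:
```python
from h import *
go(inrack(-.06,-.04,.147),-.183)
```

```text
shift [ 0.736 -0.237  0.06 ] turn z 0.374
```

Request:
play_rows --pt "0.2 -0.06 0.02 0 0 0.2" --pt "0.45 -0.15 0.04 0 0 0.374" --pt "0.7 -0.237 0.06 0 0 0.374" --pt "0.736 -0.237 0.06 0 0 0.374" --pt "0.736 -0.237 0.06 0 0 0.374"

```text
time: 20.35
ee_pos: [0.6112, -0.1239, 0.3091]
eef_rot: [0.996, -0.089, -0.001, -0.001]
ft_force: [-0.3, -1.2, -2.6]
width: 0.0292
grip_force: 49.9
```

Request:
play_rows --pt "0 0 0 0 0 0" --pt "0 0 0 0 0 0"

```text
time: 20.55
ee_pos: [0.6099, -0.1255, 0.3104]
eef_rot: [0.996, -0.091, -0.0, 0.0]
ft_force: [0.0, 0.2, -1.6]
width: 0.0295
grip_force: 49.9
```

Run:
```python
from h import *
look('w13',())
go(inrack(-.0138,-.04,.147),-.183)
s=status.read_state(); print(s['grip_force'],s['width'])
# check hooks' tip/heel corners: mask fit
m=masks('w13','bracket_a')
```

```text
20.55 [ 0.6099 -0.1255  0.3104] [ 9.959e-01 -9.070e-02 -2.000e-04  5.000e-04]
shift [ 0.312 -0.004  0.   ] turn z 0.003
49.90569956135005 0.029495712544624027
bracket_a 0.72 4826 u 246 314 v 192 317 at z.03 [ 0.569 -0.118  0.03 ]
bracket_a 0.61 8023 u 75 191 v 119 230 at z.03 [ 0.654 -0.019  0.03 ]
```

Request:
play_rows --pt "0.1 -0.004 0 0 0 0" --pt "0.2 -0.004 0 0 0 0" --pt "0.25 -0.004 0 0 0 0" --pt "0.25 -0.004 0 0 0 0"

```text
time: 21.05
ee_pos: [0.6479, -0.1311, 0.3103]
eef_rot: [0.996, -0.09, 0.0, -0.0]
ft_force: [-0.2, -0.1, -2.5]
width: 0.0299
grip_force: 49.9
```

Request:
play_rows --pt "0.03 0 0 0 0 0" --pt "0.06 0 0 0 0 0" --pt "0.066 0 0 0 0 0" --pt "0.07 0 0 0 0 0" --pt "0.07 0 0 0 0 0"

```text
time: 21.55
ee_pos: [0.657, -0.1324, 0.3103]
eef_rot: [0.996, -0.09, -0.002, 0.0]
ft_force: [-10.5, 1.5, 4.5]
width: 0.0298
grip_force: 49.9
```

Same contact picture as with the first bracket (-10.5 N at the expected depth), so I'll lower this one the same way.

Request:
play_rows --pt "0 0 0.03 0 0 0" --pt "0 0 0.06 0 0 0" --pt "0 0 0.08 0 0 0" --pt "0 0 0.08 0 0 0"

```text
time: 21.95
ee_pos: [0.657, -0.1324, 0.2979]
eef_rot: [0.996, -0.09, -0.002, 0.0]
ft_force: [-7.6, 2.2, 0.4]
width: 0.0296
grip_force: 49.9
```

Request:
play_rows --pt "0 0 0.01 0 0 0" --pt "0 0 0.02 0 0 0" --pt "0 0 0.02 0 0 0"

```text
time: 22.25
ee_pos: [0.657, -0.1323, 0.2951]
eef_rot: [0.996, -0.09, -0.002, 0.0]
ft_force: [-9.1, 2.2, 1.2]
width: 0.0297
grip_force: 49.9
```

Request:
play_rows --pt "0 0 0.01 0 0 0" --pt "0 0 0.012 0 0 0" --pt "0 0 0.012 0 0 0"

```text
time: 22.55
ee_pos: [0.6569, -0.1323, 0.2927]
eef_rot: [0.996, -0.09, -0.002, 0.0]
ft_force: [-6.2, 1.4, -1.8]
width: 0.0295
grip_force: 49.9
```

Request:
play_rows --pt "0 0 0 0 0 0" --pt "0 0 0 0 0 0" --pt "-0.01 0 0 0 0 0" --pt "-0.013 0 0 0 0 0" --fingers 0.15

```text
time: 22.95
ee_pos: [0.6562, -0.1323, 0.294]
eef_rot: [0.996, -0.09, 0.0, 0.0]
ft_force: [-0.0, 0.7, -0.2]
width: 0.0481
grip_force: 0.0
```

Request:
play_rows --pt "0 0 -0.1 0 0 0" --pt "0 0 -0.25 0 0 0" --pt "0 0 -0.4 0 0 0" --pt "0 0 -0.4 0 0 0"

```text
time: 23.35
ee_pos: [0.657, -0.132, 0.3586]
eef_rot: [0.996, -0.09, 0.003, 0.0]
ft_force: [0.3, 0.3, 0.2]
width: 0.0498
grip_force: 0.0
```

Request:
play_rows --pt "0 0 0 0 0 0" --pt "0 0 0 0 0 0" --pt "0 0 0 0 0 0" --pt "0 0 0 0 0 0" --pt "0 0 0 0 0 0" --fingers -1

```text
time: 23.85
ee_pos: [0.6561, -0.1323, 0.3532]
eef_rot: [0.996, -0.09, -0.0, -0.0]
ft_force: [-0.4, -0.4, -0.0]
width: 0.0178
grip_force: 0.0
```

Run:
```python
from h import *
go(inrack(-.0145,-.04,.1637),-.183)
```

```text
shift [-0.003  0.007  0.173] turn z 0.005
```

Request:
play_rows --pt "-0.003 0.005 0.08 0 0 0" --pt "-0.003 0.005 0.16 0 0 0" --pt "-0.003 0.005 0.175 0 0 0" --pt "-0.003 0.005 0.175 0 0 0"

```text
time: 24.25
ee_pos: [0.6553, -0.133, 0.3262]
eef_rot: [0.996, -0.09, -0.001, -0.0]
ft_force: [0.2, 0.6, 0.6]
width: 0.0009
grip_force: 0.0
```

Request:
play_rows --pt "0 0 0.01 0 0 0" --pt "0 0 0.02 0 0 0" --pt "0 0 0.03 0 0 0" --pt "0 0 0.03 0 0 0"

```text
time: 24.65
ee_pos: [0.6557, -0.1329, 0.323]
eef_rot: [0.996, -0.09, 0.0, 0.0]
ft_force: [-0.0, 0.4, -0.0]
width: 0.0002
grip_force: 0.0
```

Request:
play_rows --pt "0 0 0.007 0 0 0" --pt "0 0 0.01 0 0 0" --pt "0 0 0.012 0 0 0" --pt "0 0 0.012 0 0 0"

```text
time: 25.05
ee_pos: [0.6556, -0.133, 0.3211]
eef_rot: [0.996, -0.09, 0.0, 0.0]
ft_force: [0.5, 0.2, 0.6]
width: 0.0001
grip_force: 0.1
```

Request:
play_rows --pt "0 0 0.007 0 0 0" --pt "0 0 0.012 0 0 0" --pt "0 0 0.018 0 0 0" --pt "0 0 0.018 0 0 0"

```text
time: 25.45
ee_pos: [0.6556, -0.1328, 0.3203]
eef_rot: [0.996, -0.09, 0.001, 0.0]
ft_force: [-7.8, 0.0, 14.3]
width: 0.0005
grip_force: 7.2
```

The second bracket stops at the same height (tip 138.3 mm) under 14 N, so both are locked. Next, the totes: rise and look at the right pair.

Request:
play_rows --pt "0 0 -0.2 0 0 0" --pt "0 0 -0.5 0 0 0" --pt "-0.2 0.2 -0.55 0 0 0" --pt "-0.4 0.5 -0.55 0 0 0" --pt "-0.56 0.8 -0.55 0 0 0" --fingers 0.15

```text
time: 25.95
ee_pos: [0.5533, -0.232, 0.4013]
eef_rot: [0.996, -0.089, 0.0, 0.0]
ft_force: [0.3, -1.9, -0.2]
width: 0.0325
grip_force: 0.0
```

Request:
play_rows --pt "0 0.3 0 0 0 0" --pt "0 0.43 0 0 0 0" --pt "0 0.43 0 0 0 0" --pt "0 0.43 0 0 0 0"

```text
time: 26.35
ee_pos: [0.543, -0.2951, 0.4007]
eef_rot: [0.996, -0.09, -0.0, -0.0]
ft_force: [0.2, 0.9, 0.7]
width: 0.0495
grip_force: 0.0
```

```bash
cat > to.py <<'E'
from h import *
import sys
t=sys.argv[1]; tx,ty,a0=map(float,sys.argv[2:5])
look(t,())
for c,k in masks(t,'tote_a'):
    v,u=np.nonzero(k); g=atz(t,[u.mean(),v.mean()],.04)[0]
    if np.hypot(g[0]-tx,g[1]-ty)<.1 and k[:225].sum()>3000:
        b=[fit('tote',[(t,k)],[g[0],g[1],a]) for a in(a0-.25,a0,a0+.25)]; b=min(b,key=lambda q:q[1]); print(b, fit('tote',[(t,k)],list(b[0])+[0.]))
        x,y,a=b[0]; go([x,y,.027],a); 
s=status.read_state(); print("q",np.round(s["joint_positions"],2))
E
python3 to.py w14 .626 -.306 0
```

```text
26.35 [ 0.543  -0.2951  0.4007] [ 9.959e-01 -9.020e-02 -1.000e-04 -3.000e-04]
tote_a 0.97 4202 u 277 385 v 228 318 at z.03 [ 0.44  -0.323  0.03 ]
tote_a 0.84 16506 u 196 359 v 29 170 at z.03 [ 0.631 -0.311  0.03 ]
(array([ 0.6265, -0.31  ,  0.031 ]), np.float64(0.034)) (array([ 0.6267, -0.3099,  0.0299, -0.0043]), np.float64(0.024))
shift [0.563 0.008 1.402] turn z -0.399
q [ 0.9   0.39 -0.63  1.46  0.23  1.37 -1.48]
```

Request:
play_rows --pt "-0.3 0.1 0 0 0 0" --pt "-0.6 0.2 0 0 0 0" --pt "-0.9 0.3 0 0 0 0" --pt "-0.98 0.3 0 0 0 0" --pt "-0.98 0.3 0 0 0 0"

```text
time: 26.95
ee_pos: [0.3894, -0.3126, 0.4013]
eef_rot: [0.996, -0.09, -0.0, 0.001]
ft_force: [-0.1, 0.2, 0.3]
width: 0.0501
grip_force: 0.0
```

```bash
python3 to.py w15 .43 -.34 -.15
```

```text
26.95 [ 0.3894 -0.3126  0.4013] [ 9.959e-01 -9.040e-02 -1.000e-04  8.000e-04]
tote_a 0.9 15352 u 232 378 v 85 197 at z.03 [ 0.433 -0.345  0.03 ]
tote_a 0.82 550 u 165 229 v 0 13 at z.03 [ 0.578 -0.26   0.03 ]
(array([ 0.432 , -0.3434, -0.2009]), np.float64(0.021)) (array([ 4.320e-01, -3.434e-01, -2.009e-01,  1.000e-04]), np.float64(0.021))
shift [0.302 0.157 1.405] turn z 0.043
q [ 1.16  0.1  -0.61  1.76  0.06  1.3  -1.21]
```

Request:
play_rows --pt "0.2 -0.25 0 0 0 0" --pt "0.2 -0.5 0 0 0 0" --pt "0.2 -0.75 0 0 0 0" --pt "0.2 -1 0 0 0 0"

```text
time: 27.45
ee_pos: [0.4484, -0.1681, 0.4008]
eef_rot: [0.996, -0.088, 0.0, -0.001]
ft_force: [0.8, -0.1, -0.2]
width: 0.0499
grip_force: 0.0
```

Request:
play_rows --pt "0 -0.25 0 0 0 0" --pt "0 -0.5 0 0 0 0" --pt "0 -0.75 0 0 0 0" --pt "0 -1 0 0 0 0"

```text
time: 27.85
ee_pos: [0.4746, -0.0202, 0.4011]
eef_rot: [0.996, -0.088, 0.0, -0.001]
ft_force: [0.8, -0.0, 0.0]
width: 0.0502
grip_force: 0.0
```

Request:
play_rows --pt "-0.2 -0.25 0 0 0 0" --pt "-0.5 -0.5 0 0 0 0" --pt "-0.8 -0.75 0 0 0 0" --pt "-0.8 -1 0 0 0 0"

```text
time: 28.25
ee_pos: [0.38, 0.1482, 0.401]
eef_rot: [0.996, -0.089, 0.001, 0.002]
ft_force: [1.0, 0.2, -0.6]
width: 0.05
grip_force: 0.0
```

Request:
play_rows --pt "0 -0.25 0 0 0 0" --pt "0 -0.5 0 0 0 0" --pt "0 -0.7 0 0 0 0" --pt "0 -0.7 0 0 0 0" --pt "0 -0.7 0 0 0 0"

```text
time: 28.75
ee_pos: [0.401, 0.2503, 0.4009]
eef_rot: [0.996, -0.088, -0.001, -0.002]
ft_force: [-0.1, -0.2, -0.4]
width: 0.0501
grip_force: 0.0
```

```bash
python3 to.py w16 .43 .294 -.15
```

```text
28.75 [0.401  0.2503 0.4009] [ 0.9961 -0.0877 -0.0015 -0.0018]
tote_a 0.71 14169 u 153 319 v 96 242 at z.03 [0.425 0.292 0.03 ]
tote_a 0.68 3966 u 168 324 v 0 31 at z.03 [0.571 0.248 0.03 ]
(array([0.4255, 0.2905, 0.2183]), np.float64(0.029)) (array([ 0.4253,  0.291 ,  0.2213, -0.0029]), np.float64(0.026))
shift [ 0.11  -0.302  1.404] turn z -0.759
q [ 0.62  0.14 -1.33  1.8   0.14  1.31 -2.5 ]
```

Request:
play_rows --pt "0.3 0.0 0 0 0 -0.2" --pt "0.6 0.15 0 0 0 -0.36" --pt "0.9 0.2 0 0 0 -0.36" --pt "0.9 0.2 0 0 0 -0.36" --pt "0.9 0.2 0 0 0 -0.36"

```text
time: 29.35
ee_pos: [0.5292, 0.1939, 0.4011]
eef_rot: [1.0, 0.003, 0.0, 0.0]
ft_force: [-0.3, 0.6, 0.1]
width: 0.05
grip_force: 0.0
```

```bash
python3 to.py w17 .61 .243 0
python3 - <<'E'
from h import *
T=dict(w14=(.6265,-.31),w15=(.432,-.3434),w16=(.4255,.2905),w17=(.61,.243)); o=[]
for t,(x,y) in T.items():
    u,v=proj(t,[x,y,.04])[0].astype(int); im=cv2.copyMakeBorder(vision_im(t),120,120,120,120,0)
    o.append(cv2.resize(im[v+120-85:v+120+75,u+120-107:u+120+107],(400,299),interpolation=cv2.INTER_CUBIC))
cv2.imwrite('pics/totes.png',np.vstack([np.hstack(o[:2]),np.hstack(o[2:])]))
E
```

```text
29.35 [0.5292 0.1939 0.4011] [1.e+00 3.e-03 1.e-04 1.e-04]
tote_a 0.65 16327 u 152 314 v 28 175 at z.03 [0.616 0.245 0.03 ]
tote_a 0.56 2797 u 177 264 v 220 317 at z.03 [0.435 0.256 0.03 ]
tote_a 0.47 5992 u 467 559 v 0 108 at z.03 [ 0.667 -0.033  0.03 ]
(array([ 0.6114,  0.2411, -0.2605]), np.float64(0.039)) (array([ 0.6115,  0.2422, -0.264 , -0.0044]), np.float64(0.027))
shift [ 0.56  -0.299  1.407] turn z 0.515
q [ 0.51  0.44 -1.21  1.59  0.42  1.4  -2.3 ]
```

View pics/totes.png

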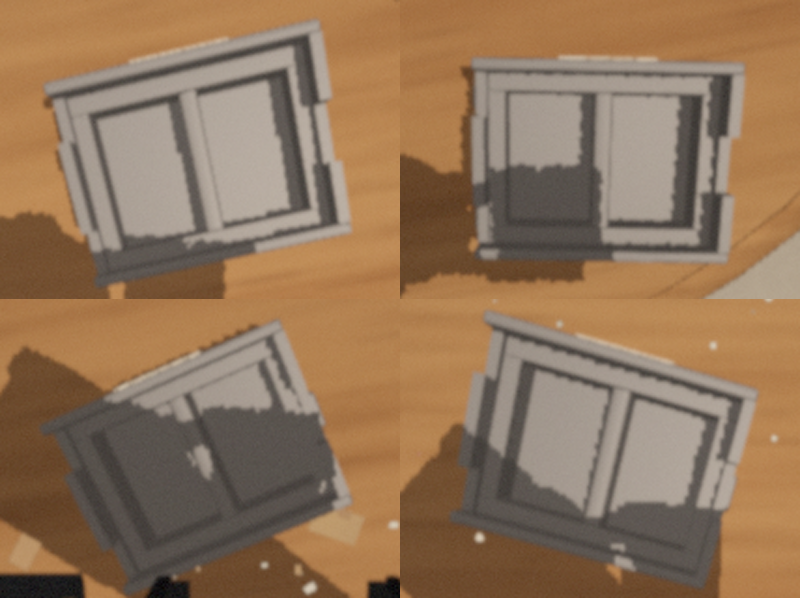

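All four totes have the card on their far side, one notch at the right end and two at the left. So every tote has yaw near pi + δ, and levels 2 and 4 have to be flipped. I'll start with the near-left tote, without a flip.

Run:
```python
from h import *
a=go([.4255,.2905,.13],.2195); b=go([.4255,.2905,.0275],.2195,a)
```

```text
shift [-0.676 -0.64   0.721] turn z -0.402
shift [0.    0.    0.683] turn z -0.0
```

Request:
play_rows --pt "-0.22 -0.2 0.1 0 0 -0.2" --pt "-0.44 -0.42 0.2 0 0 -0.402" --pt "-0.676 -0.64 0.45 0 0 -0.402" --pt "-0.676 -0.64 0.721 0 0 -0.402" --pt "-0.676 -0.64 0.721 0 0 -0.402"

```text
time: 29.95
ee_pos: [0.423, 0.29, 0.2892]
eef_rot: [0.994, 0.112, -0.002, 0.002]
ft_force: [-1.0, -1.1, 0.3]
width: 0.05
grip_force: 0.0
```

Run:
```python
from h import *
go([.4255,.2905,.0275],.2195)
s=status.read_state(); print("q",np.round(s["joint_positions"],2))
```

```text
shift [0.017 0.001 0.655] turn z 0.008
q [ 0.34  0.47 -1.23  1.85  0.48  1.18 -2.4 ]
```

Request:
play_rows --pt "0 0 0.2 0 0 0" --pt "0 0 0.4 0 0 0" --pt "0 0 0.6 0 0 0" --pt "0 0 0.68 0 0 0" --pt "0 0 0.68 0 0 0"

```text
time: 30.45
ee_pos: [0.427, 0.2897, 0.1911]
eef_rot: [0.994, 0.109, -0.0, 0.0]
ft_force: [-0.8, -0.4, 0.6]
width: 0.0502
grip_force: 0.0
```

Request:
play_rows --pt "0 0 0 0 0 0" --pt "0 0 0 0 0 0" --pt "0 0 0 0 0 0" --pt "0 0 0 0 0 0" --pt "0 0 0 0 0 0" --fingers -1 --squeeze 40

```text
time: 30.95
ee_pos: [0.4268, 0.2901, 0.191]
eef_rot: [0.994, 0.109, 0.0, -0.0]
ft_force: [-0.8, 0.2, -0.7]
width: 0.0181
grip_force: 0.0
```

Request:
play_rows --pt "0 0 0 0 0 0" --pt "0 0 0 0 0 0" --pt "0 0 0 0 0 0"

```text
time: 31.25
ee_pos: [0.4266, 0.2902, 0.1908]
eef_rot: [0.994, 0.109, 0.0, -0.0]
ft_force: [-0.2, -0.2, 3.8]
width: 0.0098
grip_force: 40.0
```

Request:
play_rows --pt "0 0 -0.15 0 0 0" --pt "0 0 -0.45 0 0 0" --pt "0 0 -0.75 0 0 0.2" --pt "0 0.3 -1 0 0 0.4" --pt "0 0.6 -1 0 0 0.6"

```text
time: 31.75
ee_pos: [0.4455, 0.2061, 0.3438]
eef_rot: [0.999, -0.047, 0.002, -0.001]
ft_force: [2.8, -0.5, -1.4]
width: 0.01
grip_force: 40.0
```

Request:
play_rows --pt "0 0.3 0 0 0 0" --pt "0.1 0.6 -0.05 0 0 0" --pt "0.15 0.9 -0.1 0 0 0" --pt "0.2 1 -0.1 0 0 0" --pt "0.2 1 -0.1 0 0 0"

```text
time: 32.25
ee_pos: [0.4619, 0.0485, 0.3552]
eef_rot: [0.999, -0.051, -0.0, 0.0]
ft_force: [-0.3, 0.1, -0.7]
width: 0.01
grip_force: 40.0
```

Run:
```python
from h import *
a=go(inrack(-.084,0,.20),-.183); go(inrack(-.084,0,.088+.0275),-.183,a)
s=status.read_state(); print(s['grip_force'],s['width'])
```

```text
shift [ 0.967  0.771 -0.055] turn z 0.155
shift [ 0.    -0.     0.563] turn z -0.0
39.99941127374768 0.009999834768279486
```

Request:
play_rows --pt "0.2 0.2 -0.055 0 0 0.155" --pt "0.4 0.45 -0.055 0 0 0.155" --pt "0.65 0.65 -0.055 0 0 0.155" --pt "0.967 0.771 -0.055 0 0 0.155" --pt "0.967 0.771 -0.055 0 0 0.155"

```text
time: 32.75
ee_pos: [0.5983, -0.0796, 0.3605]
eef_rot: [0.996, -0.09, -0.001, -0.002]
ft_force: [-1.3, 0.8, -2.5]
width: 0.0095
grip_force: 40.0
```

Request:
play_rows --pt "0 0 0 0 0 0" --pt "0 0 0 0 0 0" --pt "0 0 0 0 0 0"

```text
time: 33.05
ee_pos: [0.594, -0.0754, 0.3642]
eef_rot: [0.996, -0.087, 0.0, 0.0]
ft_force: [-0.1, 0.1, 0.1]
width: 0.0098
grip_force: 40.0
```

Run:
```python
from h import *
go(inrack(-.084,0,.088+.0275),-.183)
look('w18',())
s=status.read_state(); print(s['grip_force'],s['width'],s['ft_force'])
print("q",np.round(s["joint_positions"],2))
```

```text
shift [0.009 0.038 0.568] turn z 0.017
33.05 [ 0.594  -0.0754  0.3642] [ 9.962e-01 -8.700e-02  2.000e-04  4.000e-04]
39.99956184066832 0.009936351831727362 [-0.49570741 -0.39716864 -1.39818525]
q [ 0.86  0.52 -1.08  1.55  0.46  1.36 -2.02]
```

Request:
play_rows --pt "0.009 0.038 0.1 0 0 0.017" --pt "0.009 0.038 0.3 0 0 0.017" --pt "0.009 0.038 0.48 0 0 0.017" --pt "0.009 0.038 0.48 0 0 0.017" --pt "0.009 0.038 0.48 0 0 0.017"

```text
time: 33.6
ee_pos: [0.5948, -0.0832, 0.2919]
eef_rot: [0.996, -0.093, -0.0, 0.0]
ft_force: [0.4, -0.1, -0.4]
width: 0.0096
grip_force: 40.0
```

Run:
```python
from h import *
go(inrack(-.084,0,.088+.0275),-.183)
```

```text
shift [-0.005 -0.013  0.086] turn z -0.005
```

Request:
play_rows --pt "-0.003 -0.012 0.04 0 0 -0.005" --pt "-0.003 -0.012 0.07 0 0 -0.005" --pt "-0.003 -0.012 0.08 0 0 -0.005" --pt "-0.003 -0.012 0.08 0 0 -0.005" --pt "-0.003 -0.012 0.08 0 0 -0.005"

```text
time: 34.1
ee_pos: [0.5949, -0.0811, 0.28]
eef_rot: [0.996, -0.091, 0.0, 0.0]
ft_force: [-0.2, -0.7, -1.4]
width: 0.0096
grip_force: 40.0
```

Request:
play_rows --pt "0 0 0.005 0 0 0" --pt "0 0 0.01 0 0 0" --pt "0 0 0.01 0 0 0"

```text
time: 34.4
ee_pos: [0.5948, -0.0812, 0.2782]
eef_rot: [0.996, -0.091, -0.0, 0.0]
ft_force: [-0.9, 1.0, -1.3]
width: 0.0096
grip_force: 40.0
```

Run:
```python
from h import *
go(inrack(-.084,0,.088+.0275),-.183)
```

```text
shift [-0.003  0.001 -0.005] turn z -0.0
```

Request:
play_rows --pt "-0.003 0 0.008 0 0 0" --pt "-0.003 0 0.012 0 0 0" --pt "-0.003 0 0.012 0 0 0"

```text
time: 34.7
ee_pos: [0.5946, -0.0809, 0.2775]
eef_rot: [0.996, -0.091, 0.0, 0.0]
ft_force: [-3.6, -0.3, 7.8]
width: 0.0095
grip_force: 40.0
```

Request:
play_rows --pt "0 0 0 0 0 0" --pt "0 0 0 0 0 0" --pt "0 0 0 0 0 0" --pt "0 0 0 0 0 0" --fingers 0.05

```text
time: 35.1
ee_pos: [0.5944, -0.0811, 0.2763]
eef_rot: [0.996, -0.091, -0.0, 0.0]
ft_force: [-0.3, -0.6, -1.2]
width: 0.034
grip_force: 0.0
```

Request:
play_rows --pt "0 0 -0.1 0 0 0" --pt "0 0 -0.3 0 0 0" --pt "0 0 -0.6 0 0 0" --pt "0 0 -0.8 0 0 0" --pt "0 0 -0.8 0 0 0"

```text
time: 35.6
ee_pos: [0.5952, -0.0801, 0.4021]
eef_rot: [0.996, -0.091, 0.004, 0.0]
ft_force: [0.1, -0.2, 0.2]
width: 0.0457
grip_force: 0.0
```

Request:
play_rows --pt "-0.2 0.05 0 0 0 0" --pt "-0.45 0.1 0 0 0 0" --pt "-0.45 0.1 0 0 0 0" --pt "-0.45 0.1 0 0 0 0"

```text
time: 36.0
ee_pos: [0.5249, -0.0841, 0.3969]
eef_rot: [0.996, -0.092, 0.0, 0.001]
ft_force: [0.4, -0.7, 0.8]
width: 0.0456
grip_force: 0.0
```

```bash
cat > lev.py <<'E'
from h import *
import sys
t=sys.argv[1]; z=float(sys.argv[2])
look(t,())
o=inrack(-.084,0)
for c,k in masks(t,'tote_a'):
    v,u=np.nonzero(k); g=atz(t,[u.mean(),v.mean()],z+.04)[0]
    if np.hypot(*(g-o)[:2])<.1 and k[:225].sum()>3000:
        for x0 in([o[0],o[1],RK[2],z],):
            f=fit('tote',[(t,k)],x0); print("fit",f)
        f3=[fit('tote',[(t,k)],x0) for x0 in([o[0],o[1],RK[2],z],)]
        p=f3[0][0]; d=R.from_euler('z',-RK[2]).apply([p[0]-RK[0],p[1]-RK[1],0]); print("in rack",np.round(d,4),"dyaw",round(p[2]-RK[2],3))
E
python3 lev.py w19 .088; python3 -c "
from h import *
s=status.read_state(); print(s['time'],s['grip_force'],s['width'],s['ft_force'])"
```

```text
36.0 [ 0.5249 -0.0841  0.3969] [ 9.957e-01 -9.210e-02  3.000e-04  9.000e-04]
tote_a 0.97 14822 u 403 559 v 0 113 at z.03 [ 0.622 -0.305  0.03 ]
tote_a 0.91 3778 u 0 45 v 117 220 at z.03 [0.594 0.187 0.03 ]
tote_a 0.77 29995 u 151 361 v 43 198 at z.03 [ 0.598 -0.075  0.03 ]
tote_a 0.74 2739 u 220 342 v 0 43 at z.03 [ 0.687 -0.097  0.03 ]
tote_a 0.56 6398 u 454 559 v 179 258 at z.03 [ 0.45 -0.33  0.03]
fit (array([ 0.5925, -0.081 , -0.1844,  0.0841]), np.float64(0.036))
in rack [-0.0859 -0.0001  0.    ] dyaw -0.001
36.1 0.0 0.04565594552691065 [-0.41611513  0.31000245 -0.1433673 ]
```

Level 1 sits at rack (-86, 0, about 86 mm), square. Now the far right tote, to be flipped onto level 2.

Run:
```python
from h import *
a=go([.57,-.2,.2335],.031); b=go([.6265,-.31,.12],.031,a); go([.6265,-.31,.0275],.031,b)
```

```text
shift [ 0.431  0.71  -0.001] turn z -0.409
shift [0.354 0.745 0.757] turn z -0.0
shift [0.    0.    0.617] turn z -0.0
```

Request:
play_rows --pt "0.14 0.24 0 0 0 -0.2" --pt "0.28 0.47 0 0 0 -0.409" --pt "0.431 0.71 0 0 0 -0.409" --pt "0.431 0.71 0 0 0 -0.409"

```text
time: 36.5
ee_pos: [0.571, -0.2064, 0.3948]
eef_rot: [1.0, 0.012, -0.0, -0.001]
ft_force: [0.0, -0.5, 0.0]
width: 0.0453
grip_force: 0.0
```

Request:
play_rows --pt "0.15 0.25 0.1 0 0 0" --pt "0.35 0.5 0.3 0 0 0" --pt "0.354 0.745 0.5 0 0 0" --pt "0.354 0.745 0.757 0 0 0" --pt "0.354 0.745 0.757 0 0 0"

```text
time: 37.0
ee_pos: [0.6253, -0.3105, 0.276]
eef_rot: [1.0, 0.015, -0.004, -0.002]
ft_force: [-1.4, 1.0, -0.3]
width: 0.0457
grip_force: 0.0
```

Request:
play_rows --pt "0 0 0 0 0 0" --pt "0 0 0 0 0 0" --pt "0 0 0 0 0 0"

```text
time: 37.3
ee_pos: [0.6268, -0.309, 0.2856]
eef_rot: [1.0, 0.016, 0.002, 0.001]
ft_force: [-0.2, 0.1, -0.6]
width: 0.046
grip_force: 0.0
```

Run:
```python
from h import *
go([.6265,-.31,.0275],.031)
```

```text
shift [-0.003  0.007  0.631] turn z 0.003
```

Request:
play_rows --pt "-0.002 0.006 0.2 0 0 0" --pt "-0.002 0.006 0.4 0 0 0" --pt "-0.002 0.006 0.57 0 0 0" --pt "-0.002 0.006 0.62 0 0 0" --pt "-0.002 0.006 0.62 0 0 0"

```text
time: 37.8
ee_pos: [0.6259, -0.3107, 0.1903]
eef_rot: [1.0, 0.016, -0.0, -0.0]
ft_force: [0.5, -0.1, 0.3]
width: 0.0457
grip_force: 0.0
```

Request:
play_rows --pt "0 0 0 0 0 0" --pt "0 0 0 0 0 0" --pt "0 0 0 0 0 0" --pt "0 0 0 0 0 0" --pt "0 0 0 0 0 0" --fingers -1 --squeeze 40

```text
time: 38.3
ee_pos: [0.6258, -0.311, 0.1903]
eef_rot: [1.0, 0.016, 0.0, 0.0]
ft_force: [0.8, -0.9, -1.2]
width: 0.0134
grip_force: 0.0
```

Request:
play_rows --pt "0 0 0 0 0 0" --pt "0 0 0 0 0 0" --pt "0 0 0 0 0 0"

```text
time: 38.6
ee_pos: [0.6259, -0.3109, 0.1902]
eef_rot: [1.0, 0.016, 0.0, 0.0]
ft_force: [-1.4, 0.8, 3.1]
width: 0.0097
grip_force: 40.0
```

Request:
play_rows --pt "0 0 -0.15 0 0 0" --pt "0 0 -0.45 0 0 0" --pt "0 0 -0.75 0 0 0" --pt "0 0 -1 0 0 0" --pt "0 0 -1 0 0 0"

```text
time: 39.1
ee_pos: [0.6268, -0.3106, 0.3459]
eef_rot: [1.0, 0.015, 0.004, 0.001]
ft_force: [0.7, 0.7, -1.9]
width: 0.0097
grip_force: 40.0
```

Request:
play_rows --pt "-0.3 0 -0.2 0 0 -0.25" --pt "-0.4 0 -0.4 0 0 -0.5" --pt "-0.5 0 -0.6 0 0 -0.75" --pt "-0.6 0 -0.6 0 0 -1" --pt "-0.6 0 -0.6 0 0 -1"

```text
time: 39.6
ee_pos: [0.5346, -0.3146, 0.4298]
eef_rot: [0.962, 0.274, -0.0, 0.0]
ft_force: [0.3, 0.1, -1.5]
width: 0.0098
grip_force: 40.0
```

Run:
```python
from h import *
s=status.read_state(); print("q",np.round(s["joint_positions"],2),s['grip_force'],s['width'])
go(inrack(-.084,0,.24),np.pi-.183)
```

```text
q [ 1.27  0.58 -1.2   1.39  0.54  1.53 -0.91] 39.99796684831381 0.009800866204455935
shift [ 1.159 -1.112  0.175] turn z -4.589
```

Request:
play_rows --pt "0 0 0 0 0 -0.28" --pt "0 0 0 0 0 -0.56" --pt "0 0 0 0 0 -0.84" --pt "0 0 0 0 0 -1"

```text
time: 40.0
ee_pos: [0.5362, -0.3139, 0.4283]
eef_rot: [0.858, 0.514, -0.0, -0.001]
ft_force: [-0.5, -0.2, -1.8]
width: 0.0101
grip_force: 40.0
```

Request:
play_rows --pt "0 0 0 0 0 -0.28" --pt "0 0 0 0 0 -0.56" --pt "0 0 0 0 0 -0.84" --pt "0 0 0 0 0 -1"

```text
time: 40.4
ee_pos: [0.5362, -0.3138, 0.4282]
eef_rot: [0.695, 0.719, 0.0, -0.001]
ft_force: [-0.4, 0.7, -2.3]
width: 0.0096
grip_force: 40.0
```

Request:
play_rows --pt "0 0 0 0 0 -0.28" --pt "0 0 0 0 0 -0.56" --pt "0 0 0 0 0 -0.84" --pt "0 0 0 0 0 -1"

```text
time: 40.8
ee_pos: [0.5363, -0.3138, 0.4282]
eef_rot: [0.486, 0.874, 0.0, -0.001]
ft_force: [-0.6, 0.2, -1.1]
width: 0.0098
grip_force: 40.0
```

Request:
play_rows --pt "0 0 0 0 0 -0.28" --pt "0 0 0 0 0 -0.56" --pt "0 0 0 0 0 -0.84" --pt "0 0 0 0 0 -1" --pt "0 0 0 0 0 -1"

```text
time: 41.3
ee_pos: [0.5362, -0.3137, 0.4284]
eef_rot: [0.245, 0.97, 0.0, -0.001]
ft_force: [-0.4, 0.2, -2.3]
width: 0.0098
grip_force: 40.0
```

Run:
```python
from h import *
s=status.read_state(); print("q",np.round(s["joint_positions"],2),s['grip_force'],s['width'])
a=go([.55,-.2,.24],np.pi-.183);go(inrack(-.084,0,.24),np.pi-.183,a)
```

```text
q [ 1.34  0.74 -1.44  1.39  0.73  1.62  1.07] 39.99870439991355 0.009845283833406979
shift [0.279 0.711 0.166] turn z -0.594
shift [-0.147  0.833 -0.   ] turn z -0.0
```

Request:
play_rows --pt "0.1 0.25 0.05 0 0 -0.2" --pt "0.2 0.5 0.1 0 0 -0.4" --pt "0.279 0.711 0.16 0 0 -0.594" --pt "0.279 0.711 0.16 0 0 -0.594"

```text
time: 41.7
ee_pos: [0.5497, -0.1942, 0.4048]
eef_rot: [0.088, 0.996, 0.0, -0.001]
ft_force: [-0.4, 0.0, -1.4]
width: 0.0095
grip_force: 40.0
```

Request:
play_rows --pt "-0.04 0.25 0 0 0 0" --pt "-0.09 0.5 0 0 0 0" --pt "-0.147 0.75 0 0 0 0" --pt "-0.147 0.833 0 0 0 0" --pt "-0.147 0.833 0 0 0 0"

```text
time: 42.2
ee_pos: [0.5938, -0.0786, 0.4056]
eef_rot: [0.09, 0.996, 0.0, -0.0]
ft_force: [-0.0, 0.0, -1.6]
width: 0.0095
grip_force: 40.0
```

Request:
play_rows --pt "0 0 0 0 0 0" --pt "0 0 0 0 0 0" --pt "0 0 0 0 0 0" --pt "0 0 0 0 0 0"

```text
time: 42.6
ee_pos: [0.5935, -0.0822, 0.4058]
eef_rot: [0.092, 0.996, -0.0, -0.0]
ft_force: [-0.1, -0.0, -1.8]
width: 0.0092
grip_force: 40.0
```

Run:
```python
from h import *
s=status.read_state(); print("q",np.round(s["joint_positions"],2),s['grip_force'],s['width'])
go(inrack(-.0855,0,.1365+.0275),np.pi-.183)
```

```text
q [ 1.    0.67 -1.4   1.48  0.66  1.53  1.01] 39.999753618612885 0.009219041497198096
shift [0.005 0.008 0.522] turn z -0.001
```

Request:
play_rows --pt "0.003 0.006 0.15 0 0 0" --pt "0.003 0.006 0.3 0 0 0" --pt "0.003 0.006 0.42 0 0 0" --pt "0.003 0.006 0.49 0 0 0" --pt "0.003 0.006 0.49 0 0 0"

```text
time: 43.1
ee_pos: [0.5931, -0.0805, 0.3312]
eef_rot: [0.091, 0.996, 0.0, -0.001]
ft_force: [-0.2, 0.0, -1.3]
width: 0.0096
grip_force: 40.0
```

Request:
play_rows --pt "0 0 0.01 0 0 0" --pt "0 0 0.02 0 0 0" --pt "0 0 0.02 0 0 0"

```text
time: 43.4
ee_pos: [0.5935, -0.08, 0.3299]
eef_rot: [0.091, 0.996, -0.0, 0.0]
ft_force: [0.7, -0.3, -1.7]
width: 0.0101
grip_force: 40.0
```

Run:
```python
from h import *
s=status.read_state(); print(np.round(s['ft_force'],1))
go(inrack(-.0855,0,.1365+.0275),np.pi-.183)
```

```text
[ 0.7 -0.3 -1.7]
shift [ 0.002 -0.007  0.016] turn z 0.003
```

Request:
play_rows --pt "0 -0.007 0.008 0 0 0" --pt "0 -0.007 0.016 0 0 0" --pt "0 -0.007 0.016 0 0 0"

```text
time: 43.7
ee_pos: [0.5932, -0.0813, 0.327]
eef_rot: [0.091, 0.996, -0.0, 0.0]
ft_force: [0.3, -1.0, -1.1]
width: 0.0096
grip_force: 40.0
```

Request:
play_rows --pt "0 0 0.006 0 0 0" --pt "0 0 0.01 0 0 0" --pt "0 0 0.01 0 0 0"

```text
time: 44.0
ee_pos: [0.5933, -0.0811, 0.3264]
eef_rot: [0.091, 0.996, -0.0, 0.001]
ft_force: [-2.0, -0.8, 6.2]
width: 0.0097
grip_force: 40.0
```

Contact is at base height 136 mm, so the tote is standing 50 mm up and hasn't nested. I'll release it and fetch the far left tote.

Request:
play_rows --pt "0 0 0 0 0 0" --pt "0 0 0 0 0 0" --pt "0 0 0 0 0 0" --pt "0 0 0 0 0 0" --fingers 0.05

```text
time: 44.4
ee_pos: [0.5931, -0.0811, 0.3254]
eef_rot: [0.091, 0.996, 0.0, -0.0]
ft_force: [0.3, 0.0, -0.2]
width: 0.0338
grip_force: 0.0
```

Request:
play_rows --pt "0 0 -0.1 0 0 0" --pt "0 0 -0.3 0 0 0" --pt "0 0 -0.6 0 0 0" --pt "0 0 -0.6 0 0 0" --pt "0 0 -0.6 0 0 0"

```text
time: 44.9
ee_pos: [0.5933, -0.0807, 0.4172]
eef_rot: [0.091, 0.996, -0.0, 0.001]
ft_force: [0.1, -0.3, -1.2]
width: 0.0453
grip_force: 0.0
```

Run:
```python
from h import *
s=status.read_state(); print("q",np.round(s["joint_positions"],2),s['width'])
a=go([.6,.05,.24],np.pi-.2605);a=go([.59,.19,.24],np.pi-.2605,a);go([.6114,.2415,.12],np.pi-.2605,a)
```

```text
q [ 0.99  0.65 -1.39  1.47  0.64  1.54  1.02] 0.045341645523784425
shift [0.113 0.865 0.092] turn z 0.151
shift [ 0.305  0.885 -0.   ] turn z -0.0
shift [-0.049  0.368  0.8  ] turn z -0.0
```

Request:
play_rows --pt "0.03 0.25 0 0 0 0.05" --pt "0.07 0.5 0.03 0 0 0.1" --pt "0.113 0.75 0.06 0 0 0.151" --pt "0.113 0.865 0.09 0 0 0.151"

```text
time: 45.3
ee_pos: [0.5987, 0.0535, 0.4015]
eef_rot: [0.128, 0.992, 0.0, -0.0]
ft_force: [-0.2, -0.5, 0.2]
width: 0.0453
grip_force: 0.0
```

Request:
play_rows --pt "0.1 0.25 0 0 0 0" --pt "0.2 0.5 0 0 0 0" --pt "0.305 0.75 0 0 0 0" --pt "0.305 0.885 0 0 0 0"

```text
time: 45.7
ee_pos: [0.5877, 0.1936, 0.4017]
eef_rot: [0.127, 0.992, 0.0, -0.001]
ft_force: [0.4, 0.3, 1.2]
width: 0.0454
grip_force: 0.0
```

Request:
play_rows --pt "-0.02 0.2 0.2 0 0 0" --pt "-0.049 0.368 0.45 0 0 0" --pt "-0.049 0.368 0.7 0 0 0" --pt "-0.049 0.368 0.8 0 0 0" --pt "-0.049 0.368 0.8 0 0 0"

```text
time: 46.2
ee_pos: [0.6109, 0.2401, 0.2796]
eef_rot: [0.13, 0.992, -0.001, -0.002]
ft_force: [-0.4, -0.4, 0.1]
width: 0.0454
grip_force: 0.0
```

Request:
play_rows --pt "0 0 0 0 0 0" --pt "0 0 0 0 0 0" --pt "0 0 0 0 0 0" --pt "0 0 0 0 0 0"

```text
time: 46.6
ee_pos: [0.6114, 0.2409, 0.2831]
eef_rot: [0.13, 0.991, 0.0, 0.001]
ft_force: [-0.3, 1.0, -0.6]
width: 0.0452
grip_force: 0.0
```

Run:
```python
from h import *
s=status.read_state(); print("q",np.round(s["joint_positions"],2),s['width'])
go([.6114,.2415,.0275],np.pi-.2605)
```

```text
q [ 0.32  0.81 -1.18  1.47  0.75  1.37  0.41] 0.04524969190964859
shift [0.001 0.004 0.614] turn z -0.001
```

Request:
play_rows --pt "0 0.003 0.2 0 0 0" --pt "0 0.003 0.4 0 0 0" --pt "0 0.003 0.57 0 0 0" --pt "0 0.003 0.61 0 0 0" --pt "0 0.003 0.61 0 0 0"

```text
time: 47.1
ee_pos: [0.6113, 0.2414, 0.1905]
eef_rot: [0.13, 0.992, -0.0, -0.0]
ft_force: [0.7, -0.0, 0.8]
width: 0.0455
grip_force: 0.0
```

Request:
play_rows --pt "0 0 0 0 0 0" --pt "0 0 0 0 0 0" --pt "0 0 0 0 0 0" --pt "0 0 0 0 0 0" --pt "0 0 0 0 0 0" --fingers -1 --squeeze 40

```text
time: 47.6
ee_pos: [0.6114, 0.2415, 0.1908]
eef_rot: [0.13, 0.992, 0.0, 0.0]
ft_force: [0.7, -0.2, -0.2]
width: 0.0136
grip_force: 0.0
```

Request:
play_rows --pt "0 0 0 0 0 0" --pt "0 0 0 0 0 0" --pt "0 0 0 0 0 0"

```text
time: 47.9
ee_pos: [0.6114, 0.2415, 0.1907]
eef_rot: [0.13, 0.992, -0.0, 0.0]
ft_force: [0.1, -1.1, 2.9]
width: 0.01
grip_force: 40.0
```

Request:
play_rows --pt "0 0 -0.15 0 0 0" --pt "0 0 -0.45 0 0 0" --pt "0 0 -0.75 0 0 0" --pt "0 0 -1 0 0 0" --pt "0 0 -1 0 0 0"

```text
time: 48.4
ee_pos: [0.6116, 0.2427, 0.346]
eef_rot: [0.13, 0.992, 0.002, 0.003]
ft_force: [1.3, 0.7, -0.9]
width: 0.0099
grip_force: 40.0
```

Request:
play_rows --pt "0 0 -0.2 0 0 0" --pt "0 0 -0.5 0 0 0" --pt "0 0 -0.7 0 0 0" --pt "0 0 -0.7 0 0 0" --pt "0 0 -0.7 0 0 0"

```text
time: 48.9
ee_pos: [0.6113, 0.2415, 0.4448]
eef_rot: [0.13, 0.992, -0.0, 0.0]
ft_force: [0.3, 0.1, -2.2]
width: 0.0098
grip_force: 40.0
```

Run:
```python
from h import *
s=status.read_state(); print("q",np.round(s["joint_positions"],2),s['grip_force'],s['width'])
a=go([.595,.13,.285],np.pi-.183);a=go([.59,.02,.285],np.pi-.183,a);go(inrack(-.0855,0,.285),np.pi-.183,a)
```

```text
q [ 0.31  0.69 -1.26  1.26  0.65  1.62  0.48] 40.00007436610758 0.00976364547110518
shift [-0.087 -0.747 -0.025] turn z -0.148
shift [-0.101 -0.727 -0.   ] turn z -0.0
shift [-0.142 -0.658 -0.   ] turn z -0.0
```

Request:
play_rows --pt "-0.03 -0.25 0 0 0 -0.05" --pt "-0.06 -0.5 0 0 0 -0.1" --pt "-0.087 -0.747 -0.025 0 0 -0.148" --pt "-0.087 -0.747 -0.025 0 0 -0.148"

```text
time: 49.3
ee_pos: [0.5963, 0.1232, 0.4469]
eef_rot: [0.095, 0.995, -0.002, -0.001]
ft_force: [1.4, 0.5, -0.8]
width: 0.0096
grip_force: 40.0
```

Request:
play_rows --pt "-0.03 -0.25 0 0 0 0" --pt "-0.06 -0.5 0 0 0 0" --pt "-0.1 -0.727 0 0 0 0" --pt "-0.1 -0.727 0 0 0 0"

```text
time: 49.7
ee_pos: [0.5908, 0.0137, 0.4467]
eef_rot: [0.096, 0.995, -0.001, -0.001]
ft_force: [0.8, 0.1, -2.3]
width: 0.0099
grip_force: 40.0
```

Request:
play_rows --pt "-0.05 -0.22 0 0 0 0" --pt "-0.1 -0.44 0 0 0 0" --pt "-0.142 -0.658 0 0 0 0" --pt "-0.142 -0.658 0 0 0 0" --pt "-0.142 -0.658 0 0 0 0"

```text
time: 50.2
ee_pos: [0.5929, -0.0817, 0.4476]
eef_rot: [0.092, 0.996, 0.0, -0.001]
ft_force: [-0.2, 0.0, -1.5]
width: 0.0097
grip_force: 40.0
```

Request:
play_rows --pt "0 0 0 0 0 0" --pt "0 0 0 0 0 0" --pt "0 0 0 0 0 0"

```text
time: 50.5
ee_pos: [0.5929, -0.0799, 0.4492]
eef_rot: [0.091, 0.996, -0.0, -0.0]
ft_force: [0.5, 0.4, -1.4]
width: 0.0099
grip_force: 40.0
```

Run:
```python
from h import *
s=status.read_state(); print("q",np.round(s["joint_positions"],2),s['grip_force'],s['width'])
go(inrack(-.0855,0,.1865+.0275),np.pi-.183)
for d in spotter.boxes_of("scene","tote_a"): print(np.round(d['point'],3),d['conf'])
```

```text
q [ 0.98  0.61 -1.38  1.42  0.6   1.59  1.04] 39.99993025325239 0.009862894184404617
shift [-0.001 -0.006  0.478] turn z 0.003
[0.434 0.295 0.034] 0.77
[ 0.63  -0.305  0.034] 0.76
[0.613 0.241 0.036] 0.72
[ 0.435 -0.337  0.036] 0.67
```

Request:
play_rows --pt "0 -0.005 0.15 0 0 0" --pt "0 -0.005 0.3 0 0 0" --pt "0 -0.005 0.42 0 0 0" --pt "0 -0.005 0.46 0 0 0" --pt "0 -0.005 0.46 0 0 0"

```text
time: 51.05
ee_pos: [0.5927, -0.0818, 0.3797]
eef_rot: [0.091, 0.996, 0.0, -0.0]
ft_force: [1.0, -0.1, -1.6]
width: 0.0097
grip_force: 40.0
```

Request:
play_rows --pt "0 0 0.008 0 0 0" --pt "0 0 0.016 0 0 0" --pt "0 0 0.016 0 0 0"

```text
time: 51.35
ee_pos: [0.5929, -0.0817, 0.3784]
eef_rot: [0.091, 0.996, -0.0, 0.0]
ft_force: [-0.2, 0.2, -1.3]
width: 0.0098
grip_force: 40.0
```

Request:
play_rows --pt "0 0 0.006 0 0 0" --pt "0 0 0.01 0 0 0" --pt "0 0 0.01 0 0 0"

```text
time: 51.65
ee_pos: [0.593, -0.0817, 0.3769]
eef_rot: [0.091, 0.996, 0.0, 0.001]
ft_force: [0.6, 0.8, 3.7]
width: 0.0101
grip_force: 40.0
```

Level 3 made contact at base height 186 mm. I'll release it and fetch the last tote.

Request:
play_rows --pt "0 0 0 0 0 0" --pt "0 0 0 0 0 0" --pt "0 0 0 0 0 0" --pt "0 0 0 0 0 0" --fingers 0.05

```text
time: 52.05
ee_pos: [0.5928, -0.0818, 0.3762]
eef_rot: [0.091, 0.996, -0.0, -0.0]
ft_force: [-0.6, -0.3, -0.1]
width: 0.0337
grip_force: 0.0
```

Request:
play_rows --pt "0 0 -0.1 0 0 0" --pt "0 0 -0.3 0 0 0" --pt "0 0 -0.5 0 0 0" --pt "0 0 -0.5 0 0 0" --pt "0 0 -0.5 0 0 0"

```text
time: 52.55
ee_pos: [0.5928, -0.0815, 0.4525]
eef_rot: [0.091, 0.996, -0.0, 0.001]
ft_force: [-0.5, -0.6, -0.6]
width: 0.046
grip_force: 0.0
```

Run:
```python
from h import *
s=status.read_state(); print("q",np.round(s["joint_positions"],2),s['width'])
Y=np.pi-.2009
a=go([.50,-.17,.285],Y);a=go([.42,-.27,.2],Y,a);go([.432,-.3434,.12],Y,a)
```

```text
q [ 0.98  0.61 -1.37  1.42  0.59  1.59  1.05] 0.04598003049805222
shift [ 0.501 -0.693  0.027] turn z 0.034
shift [ 0.39  -0.76   0.567] turn z -0.0
shift [-0.176 -0.464  0.533] turn z -0.0
```

Request:
play_rows --pt "0.17 -0.23 0 0 0 0.01" --pt "0.34 -0.46 0 0 0 0.034" --pt "0.501 -0.693 0.027 0 0 0.034" --pt "0.501 -0.693 0.027 0 0 0.034"

```text
time: 52.95
ee_pos: [0.4966, -0.1772, 0.4457]
eef_rot: [0.106, 0.994, -0.001, -0.002]
ft_force: [-0.7, -0.9, -0.4]
width: 0.0457
grip_force: 0.0
```

```bash
python3 -c "
from h import *
s=status.read_state(); print('q',np.round(s['joint_positions'],2))
"
```

```text
q [ 1.4   0.42 -1.43  1.61  0.42  1.49  1.3 ]
```

Request:
play_rows --pt "0.13 -0.25 0.15 0 0 0" --pt "0.26 -0.5 0.3 0 0 0" --pt "0.39 -0.76 0.45 0 0 0" --pt "0.39 -0.76 0.567 0 0 0"

```text
time: 53.35
ee_pos: [0.4157, -0.2762, 0.3599]
eef_rot: [0.105, 0.994, -0.0, -0.002]
ft_force: [0.8, 0.1, 0.2]
width: 0.0456
grip_force: 0.0
```

Request:
play_rows --pt "-0.1 -0.2 0.15 0 0 0" --pt "-0.176 -0.464 0.35 0 0 0" --pt "-0.176 -0.464 0.53 0 0 0" --pt "-0.176 -0.464 0.53 0 0 0" --pt "-0.176 -0.464 0.53 0 0 0"

```text
time: 53.85
ee_pos: [0.4323, -0.3427, 0.2831]
eef_rot: [0.099, 0.995, 0.001, -0.0]
ft_force: [0.5, -0.6, 0.5]
width: 0.0458
grip_force: 0.0
```

Request:
play_rows --pt "0 0 0 0 0 0" --pt "0 0 0 0 0 0" --pt "0 0 0 0 0 0"

```text
time: 54.15
ee_pos: [0.4321, -0.3436, 0.2838]
eef_rot: [0.1, 0.995, -0.001, 0.0]
ft_force: [0.1, 0.3, -0.7]
width: 0.0456
grip_force: 0.0
```

Run:
```python
from h import *
s=status.read_state(); print("q",np.round(s["joint_positions"],2),s['width'])
go([.432,-.3434,.0275],np.pi-.2009)
vision.camera("scene")
for d in spotter.boxes_of("scene","tote_a"): print(np.round(d['point'],3),round(d['conf'],2))
```

```text
q [ 1.54  0.58 -1.21  1.76  0.58  1.22  1.54] 0.04560089525716426
shift [0.001 0.001 0.619] turn z 0.001
[ 0.587 -0.073  0.224] 0.97
[ 0.435 -0.339  0.037] 0.9
[ 0.548 -0.048  0.173] 0.67
[ 0.554 -0.039  0.125] 0.65
[ 0.579 -0.035  0.077] 0.38
```

Request:
play_rows --pt "0 0 0.2 0 0 0" --pt "0 0 0.4 0 0 0" --pt "0 0 0.57 0 0 0" --pt "0 0 0.617 0 0 0" --pt "0 0 0.617 0 0 0"

```text
time: 54.75
ee_pos: [0.4319, -0.3437, 0.19]
eef_rot: [0.1, 0.995, 0.0, -0.0]
ft_force: [0.6, -0.4, 0.7]
width: 0.0455
grip_force: 0.0
```

Request:
play_rows --pt "0 0 0 0 0 0" --pt "0 0 0 0 0 0" --pt "0 0 0 0 0 0" --pt "0 0 0 0 0 0" --pt "0 0 0 0 0 0" --fingers -1 --squeeze 40

```text
time: 55.25
ee_pos: [0.4319, -0.344, 0.1905]
eef_rot: [0.1, 0.995, -0.0, 0.0]
ft_force: [-0.2, 0.8, 0.0]
width: 0.0135
grip_force: 0.0
```

Request:
play_rows --pt "0 0 0 0 0 0" --pt "0 0 0 0 0 0" --pt "0 0 0 0 0 0"

```text
time: 55.55
ee_pos: [0.4319, -0.3439, 0.1904]
eef_rot: [0.1, 0.995, -0.0, 0.0]
ft_force: [-1.8, -0.4, 5.3]
width: 0.0099
grip_force: 40.0
```

Request:
play_rows --pt "0 0 -0.15 0 0 0" --pt "0 0 -0.45 0 0 0" --pt "0 0 -0.75 0 0 0" --pt "0 0 -1 0 0 0" --pt "0 0 -1 0 0 0"

```text
time: 56.05
ee_pos: [0.4332, -0.3438, 0.3447]
eef_rot: [0.1, 0.995, -0.002, 0.003]
ft_force: [0.3, -0.3, -2.1]
width: 0.0095
grip_force: 40.0
```

Request:
play_rows --pt "0 0 -0.3 0 0 0.25" --pt "0 0 -0.6 0 0 0.5" --pt "0 0 -0.9 0 0 0.75" --pt "0 0 -1 0 0 1" --pt "0 0 -1 0 0 1"

```text
time: 56.55
ee_pos: [0.4323, -0.3436, 0.4916]
eef_rot: [0.355, 0.935, -0.001, 0.001]
ft_force: [0.9, 0.7, -1.6]
width: 0.0098
grip_force: 40.0
```

Run:
```python
from h import *
s=status.read_state(); print("q",np.round(s["joint_positions"],2),s['grip_force'],s['width'])
go([.5,-.2,.335],-.183)
```

```text
q [ 1.57  0.36 -1.24  1.47  0.34  1.55  1.19] 40.00149532221258 0.009757938005209452
shift [ 0.299  1.015 -0.046] turn z 4.962
```

Request:
play_rows --pt "0 0 0 0 0 0.28" --pt "0 0 0 0 0 0.56" --pt "0 0 0 0 0 0.84" --pt "0 0 0 0 0 1"

```text
time: 56.95
ee_pos: [0.4315, -0.3441, 0.4876]
eef_rot: [0.585, 0.811, -0.0, -0.002]
ft_force: [-0.2, 0.7, -1.4]
width: 0.0098
grip_force: 40.0
```

Request:
play_rows --pt "0 0 0 0 0 0.28" --pt "0 0 0 0 0 0.56" --pt "0 0 0 0 0 0.84" --pt "0 0 0 0 0 1"

```text
time: 57.35
ee_pos: [0.4315, -0.3441, 0.4875]
eef_rot: [0.775, 0.632, -0.0, -0.002]
ft_force: [-0.3, 1.7, -1.6]
width: 0.0095
grip_force: 40.0
```

Request:
play_rows --pt "0 0 0 0 0 0.28" --pt "0 0 0 0 0 0.56" --pt "0 0 0 0 0 0.84" --pt "0 0 0 0 0 1"

```text
time: 57.75
ee_pos: [0.4315, -0.3441, 0.4874]
eef_rot: [0.912, 0.41, -0.001, -0.001]
ft_force: [0.4, -0.4, -1.1]
width: 0.01
grip_force: 40.0
```

Request:
play_rows --pt "0 0 0 0 0 0.28" --pt "0 0 0 0 0 0.56" --pt "0 0 0 0 0 0.84" --pt "0 0 0 0 0 1" --pt "0 0 0 0 0 1"

```text
time: 58.25
ee_pos: [0.4316, -0.3441, 0.4877]
eef_rot: [0.987, 0.162, -0.001, -0.001]
ft_force: [-1.0, -0.7, -0.7]
width: 0.0098
grip_force: 40.0
```

Request:
play_rows --pt "0 0 0 0 0 0.28" --pt "0 0 0 0 0 0.56" --pt "0 0 0 0 0 0.84" --pt "0 0 0 0 0 0.96" --pt "0 0 0 0 0 0.96"

```text
time: 58.75
ee_pos: [0.4317, -0.344, 0.4886]
eef_rot: [0.996, -0.088, -0.001, -0.001]
ft_force: [-0.4, 0.4, -1.7]
width: 0.0095
grip_force: 40.0
```

Run:
```python
from h import *
s=status.read_state(); print("q",np.round(s["joint_positions"],2),s['grip_force'],s['width'])
a=go([.5,-.21,.335],-.183); go(inrack(-.0855,0,.335),-.183,a)
```

```text
q [ 1.29  0.23 -0.82  1.49  0.16  1.5  -1.28] 40.000909846276045 0.009520527112448529
shift [ 0.292 -0.959 -0.066] turn z 0.013
shift [ 0.453 -0.959 -0.   ] turn z -0.0
```

Request:
play_rows --pt "0.07 -0.24 -0.02 0 0 0.013" --pt "0.14 -0.48 -0.04 0 0 0.013" --pt "0.22 -0.72 -0.066 0 0 0.013" --pt "0.292 -0.959 -0.066 0 0 0.013"

```text
time: 59.15
ee_pos: [0.5012, -0.2089, 0.4997]
eef_rot: [0.996, -0.09, -0.0, 0.0]
ft_force: [1.0, -1.3, -1.0]
width: 0.01
grip_force: 40.0
```

Request:
play_rows --pt "0.11 -0.24 0 0 0 0" --pt "0.22 -0.48 0 0 0 0" --pt "0.33 -0.72 0 0 0 0" --pt "0.453 -0.959 0 0 0 0" --pt "0.453 -0.959 0 0 0 0"

```text
time: 59.65
ee_pos: [0.5958, -0.0755, 0.4986]
eef_rot: [0.996, -0.086, -0.001, -0.002]
ft_force: [-0.9, -0.3, -0.8]
width: 0.0098
grip_force: 40.0
```

Request:
play_rows --pt "0 0 0 0 0 0" --pt "0 0 0 0 0 0" --pt "0 0 0 0 0 0" --pt "0 0 0 0 0 0" --pt "0 0 0 0 0 0"

```text
time: 60.15
ee_pos: [0.594, -0.0821, 0.5002]
eef_rot: [0.996, -0.094, 0.0, 0.0]
ft_force: [-0.4, 0.0, -2.0]
width: 0.0101
grip_force: 40.0
```

Run:
```python
from h import *
s=status.read_state(); print("q",np.round(s["joint_positions"],2),s['grip_force'],s['width'])
go(inrack(-.0855,0,.2365+.0275),-.183)
```

```text
q [ 0.77  0.38 -0.95  1.33  0.31  1.58 -1.91] 39.99998778104782 0.01009375303234545
shift [-0.008 -0.006  0.485] turn z -0.009
```

Request:
play_rows --pt "-0.005 -0.006 0.15 0 0 -0.006" --pt "-0.005 -0.006 0.3 0 0 -0.006" --pt "-0.005 -0.006 0.42 0 0 -0.006" --pt "-0.005 -0.006 0.46 0 0 -0.006" --pt "-0.005 -0.006 0.46 0 0 -0.006"

```text
time: 60.65
ee_pos: [0.5935, -0.0807, 0.4308]
eef_rot: [0.996, -0.092, -0.0, 0.0]
ft_force: [-0.0, 0.7, -0.8]
width: 0.01
grip_force: 40.0
```

Request:
play_rows --pt "0 0 0 0 0 0" --pt "0 0 0 0 0 0"

```text
time: 60.85
ee_pos: [0.5938, -0.0803, 0.4323]
eef_rot: [0.996, -0.092, 0.001, 0.0]
ft_force: [-0.1, 0.3, -2.2]
width: 0.01
grip_force: 40.0
```

Run:
```python
from h import *
go(inrack(-.0855,0,.2365+.0275),-.183)
```

```text
shift [-0.005  0.006  0.032] turn z -0.001
```

Request:
play_rows --pt "-0.004 0.005 0.012 0 0 0" --pt "-0.004 0.005 0.024 0 0 0" --pt "-0.004 0.005 0.03 0 0 0" --pt "-0.004 0.005 0.03 0 0 0"

```text
time: 61.25
ee_pos: [0.593, -0.0811, 0.4269]
eef_rot: [0.996, -0.092, 0.0, 0.0]
ft_force: [-0.0, -0.9, 1.1]
width: 0.0097
grip_force: 40.0
```

Request:
play_rows --pt "0 0 0.004 0 0 0" --pt "0 0 0.008 0 0 0" --pt "0 0 0.008 0 0 0"

```text
time: 61.55
ee_pos: [0.5932, -0.081, 0.4265]
eef_rot: [0.996, -0.092, 0.001, 0.0]
ft_force: [-0.6, -1.2, 7.2]
width: 0.0096
grip_force: 40.0
```

Request:
play_rows --pt "0 0 0 0 0 0" --pt "0 0 0 0 0 0" --pt "0 0 0 0 0 0" --pt "0 0 0 0 0 0" --fingers 0.05

```text
time: 61.95
ee_pos: [0.5929, -0.0809, 0.4252]
eef_rot: [0.996, -0.092, -0.0, -0.0]
ft_force: [0.7, -0.4, -0.2]
width: 0.0339
grip_force: 0.0
```

Request:
play_rows --pt "0 0 -0.1 0 0 0" --pt "0 0 -0.3 0 0 0" --pt "0 0 -0.5 0 0 0" --pt "0 0 -0.6 0 0 0" --pt "0 0 -0.6 0 0 0"

```text
time: 62.45
ee_pos: [0.5931, -0.0806, 0.5179]
eef_rot: [0.996, -0.092, 0.002, 0.0]
ft_force: [0.4, 0.1, -0.3]
width: 0.0459
grip_force: 0.0
```

Request:
play_rows --pt "-0.3 0 0 0 0 0" --pt "-0.6 0.3 0 0 0 0" --pt "-0.9 0.6 0 0 0 0" --pt "-1 1 0 0 0 0"

```text
time: 62.85
ee_pos: [0.4363, -0.1702, 0.5144]
eef_rot: [0.996, -0.091, -0.001, 0.0]
ft_force: [1.9, -1.0, 0.0]
width: 0.0459
grip_force: 0.0
```

Request:
play_rows --pt "0 0.3 0 0 0 0" --pt "0 0.6 0 0 0 0" --pt "0 0.9 0 0 0 0" --pt "0 1 0 0 0 0" --pt "0 1 0 0 0 0"

```text
time: 63.35
ee_pos: [0.4097, -0.321, 0.5137]
eef_rot: [0.996, -0.094, -0.001, -0.001]
ft_force: [0.1, -0.4, 0.6]
width: 0.0456
grip_force: 0.0
```

Run:
```python
from h import *
a=vision.camera("scene"); 
for n in("tote_a","bracket_a","tub","block","spray_can"): print(n,[(np.round(d['point'],3).tolist(),round(d['conf'],2)) for d in spotter.boxes_of("scene",n)])
b=vision.camera("top")
f=lambda i:cv2.resize(i,(400,400),interpolation=cv2.INTER_CUBIC)
cv2.imwrite('pics/final.png',np.hstack([f(a[100:260,220:380]),f(b[80:240,220:380])]))
```

```text
tote_a [([0.546, -0.047, 0.169], 0.91), ([0.561, -0.03, 0.271], 0.71), ([0.551, -0.041, 0.122], 0.67), ([0.548, -0.04, 0.222], 0.58)]
bracket_a [([0.531, -0.096, 0.074], 0.69), ([0.576, -0.032, 0.078], 0.52)]
tub [([0.557, 0.444, 0.037], 0.88), ([0.579, -0.031, 0.077], 0.55)]
block [([0.328, 0.135, 0.036], 0.9)]
spray_can [([0.731, 0.139, 0.112], 0.79)]
```

View pics/final.png

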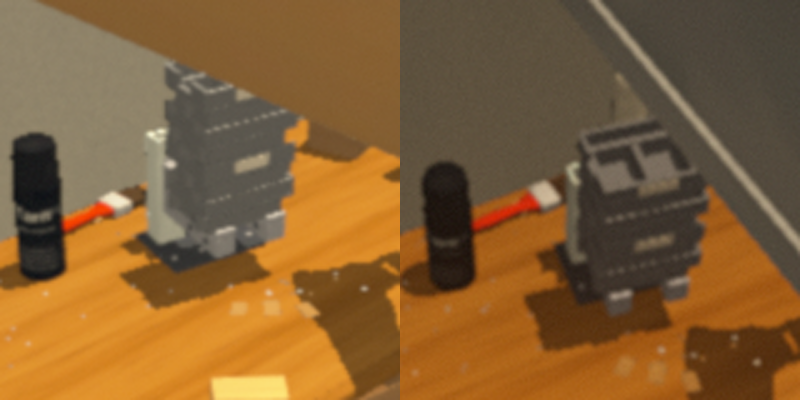

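The picture shows a straight stack of four totes on both brackets. White cards face the robot on levels 2 and 4 only, levels are 50 mm apart, and the can, tub and block haven't moved.

```bash
python3 -c "
from h import *
print(job.close_job())"
```

```text
the job is handed in; nothing more can be done
None
```

Both brackets are hooked in and locked, and all four totes stand on them in one straight stack, each turned end for end to the one below. The can, tub and block are where they were; the job was handed in at about 63 s, and the judge's result was not shown.

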